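# Change the catch dish and turn a biscuit over in the twist chute

## Task

Swap the two dishes: the white dish with the finished biscuit goes from under the chute's ramp to the cork mat, and the empty blue dish from the cork mat to the pad under the ramp, its low edge facing the ramp and its handle pointing away (the bare dark blue mat is free for setting one aside). Then drop the biscuit from the wooden rack into the twisted wire chute, so that it comes out turned over and lies in the blue dish with its dark side up. The finished biscuit must stay in the white dish, dark side up, and the flour shaker, the timer and the tape roll are to be left where they are.

Things in the scene. Friction and masses are not known exactly. Their poses are not given: they have to be found in the camera images.
- chute: fixed turning chute: twisted slot of steel wires between two posts (44 mm to each side in y, 231 mm high) over a ramp that exits to its -x. Origin: slot axis at counter height; z up. A disc dropped in upright, faces square to x, gets half a turn: the face that looked to +x (away from the exit) ends up on top. Foot plate 4 mm thick, x -130..46, y +-58 mm; ramp lip at x -38, z 28 mm
- chute_mouth (a point): centre of the chute's mouth, 248 mm above the counter, axes as the chute's. The mouth flares: 48 mm wide along x and 58 mm along y at the top, narrowing 16 mm lower to a slot of 26 by 48 mm (x by y)
- dish_spot (a point): centre of the black pad on the chute's foot plate where a dish stands to catch (84 mm from the slot axis on the exit side), at the plate's top, 4 mm above the counter; axes as the chute's. The falling biscuit may nudge a dish here outwards by up to 15 mm
- cork_mat_top (a point): centre of the top of the cork mat (126 x 96 x 4 mm, fixed), x along its long side, z up
- spare_mat_top (a point): centre of the top of the free, dark blue mat (126 x 96 x 4 mm, fixed), x along its long side, z up
- rack: light wooden biscuit rack, fixed, 92 x 76 x 19 mm (x, y, z), origin under its centre; two grooves along its y, each 14.5 mm wide, their floor 6 mm above the counter; the biscuit stands on edge in the groove 24 mm from the middle towards -x
- white_dish_floor (a point): white dish, 120 g: tray 84 x 76 mm with 3 mm floor and 20 mm high walls, only the edge at +x is low (4.5 mm); point in the middle of its inner floor, 3 mm above its underside; x points to the low edge, the handle is at -x, z up
- white_dish_grip (a point): centre of the white dish's handle, a bar along the dish's x, 52 mm long, 14 mm wide (y), 22 mm high; this point is 68 mm from the dish's middle towards -x and 26 mm above its underside; axes as the dish's
- blue_dish_floor (a point): blue dish, same make and size as the white one, starts empty on the cork mat; point in the middle of its inner floor, 3 mm above its underside; x points to the low edge
- blue_dish_grip (a point): centre of the blue dish's handle, same as the white dish's; axes as the dish's
- biscuit_center (a point): centre of the biscuit to be turned: disc of 44 mm diameter, 12 mm thick, 25 g, upright on edge in the rack; its x axis is the disc's axis and points out of the dark chocolate face (the other face is pale)
- done_biscuit_center (a point): centre of the finished biscuit, same make, lying loose in the white dish; its x axis points out of the dark face (up)
- flour_shaker: steel flour shaker, 61 mm diameter, 84 mm high, origin under its centre; leave alone
- timer: white wind-up timer, 63 mm diameter, 44 mm high, origin under its centre; leave alone
- tape_roll: roll of tape lying flat, 104 mm diameter, 25 mm high, origin under its centre; leave alone

How it is judged (in metres and radians):
On the way, in this order (a step that is already met when the one before it is completed fails the run):
1. the dishes have changed places: the white one stands on the cork mat, the blue one on the pad under the ramp (horizontal distance between white_dish_floor and cork_mat_top below 0.03 m and height (world z) of each of white_dish_floor, blue_dish_floor below 0.011 m and horizontal distance between blue_dish_floor and dish_spot below 0.015 m), for 0.1 s.
2. the biscuit is inside the twisted wires of the chute (horizontal distance between biscuit_center and chute below 0.02 m and height (world z) of biscuit_center between 0.11 and 0.22 m), for 0.01 s.
At the end, for the whole second after the job is handed in: White dish level on the cork mat (middles within 30 mm), the finished biscuit in it; blue dish level on the pad under the ramp (within 15 mm before the drop, 35 mm at the end, as the biscuit may nudge it), handle away from the chute, the other biscuit in it; both biscuits dark side up within 20 deg (horizontal distance between white_dish_floor and cork_mat_top below 0.03 m and height (world z) of each of white_dish_floor, blue_dish_floor below 0.011 m and angle between each of white_dish_floor, blue_dish_floor's own z axis and vertical below 0.1 rad and horizontal distance between blue_dish_floor and dish_spot below 0.035 m and x of blue_dish_grip in the frame of dish_spot below -0.04 m and x of biscuit_center in the frame of blue_dish_floor between -0.04 and 0.04 m and y of biscuit_center in the frame of blue_dish_floor between -0.036 and 0.036 m and height (world z) of each of biscuit_center, done_biscuit_center below 0.022 m and angle between each of biscuit_center, done_biscuit_center's own x axis and vertical below 0.35 rad and horizontal distance between done_biscuit_center and white_dish_floor below 0.04 m); the robot touches nothing.
It fails at once if the flour shaker, the timer or the tape roll is moved by more than 20 mm (distance of any of flour_shaker, timer, tape_roll from where it was at the start of the episode above 0.02 m).
It also fails if it takes over 72 s, if anything falls off the work surface, if the arm or the gripper's body presses on something with over 40 N, if the wrist force passes 120 N, or if a joint passes its speed limit or range.

## Robot

A 6-joint arm with a two-finger parallel gripper is mounted at the origin on a cart in front of the work surface, level with it; the furniture and walls round the work are solid. World frame = base frame: x ahead of the robot, y to its left, z up, the work surface at z = 0. Lengths are in mm, angles in degrees, forces in N, time in s.
With the tool pointing down it reaches from about 350 to 850 mm from the base axis. Payload 8.1 kg.
Tool frame: the origin (TCP) lies at the very end of the fingers, on their centre line; the grasp point (between the pads) lies 19 mm behind it; x points along the fingers, y is the direction in which the jaws open and shut, and the axes are right-handed (so a half turn about x gives the same grasp; the last joint's range is limited). The gripper opens to 85 mm and grips with 20 to 120 N. Pads are 22 mm wide; open, the fingers measure 114 mm over their backs; the gripper's body (76 mm by 85 mm) begins 54 mm behind the grasp point. The pads swing forward as they close: fully open they stand 13 mm farther back than shut.
Start: joints at [63.919, 7.471, 85.268, -0, 87.261, -4.893], TCP at [216.836, 559.453, 231.292] pointing down, gripper open.
Joint ranges: [-169.43, 169.43], [-51.17, 129.36], [1.28, 143.12], [-76.62, 256.62], [0, 156.53], [-152.29, 152.29]. Speed limits (degrees/s): [136.94, 136.94, 159.86, 180, 180, 180].

## Interface

Orientations are given as [roll, pitch, yaw] about the fixed x, y, z axes, in that order (R = Rz(yaw) Ry(pitch) Rx(roll)).
In Python, from bench import sensors, snapshot, r gives the robot as it stands. The module is installed in compiled form; this text tells all that it offers.
- The arm moves only by the tool drive_tool, never from a script. Its argument "moves" is one flat list of numbers, 6 for each row, row after row: the shift along the tool's x, y, z in cm, then the turn, a rotation vector about the tool's x, y, z in degrees. In form: [tx, ty, tz, wx, wy, wz, tx, ty, tz, wx, wy, wz, ...]. A call has 1 to 20 rows; each row shifts and turns the commanded pose from where the row before left it, along the tool's axes as they then stand; what a row does not reach is not made up. A row lasts 1/12 s, in which the tool goes at most 41.7 mm and 7.16 degrees, less where a joint would pass 70% of its speed; a pose out of reach is approached as far as the arm can. A call with a gripper value outside its range is refused whole. "hand" is the finger opening in cm, from 0 to 8.54, set as the call begins (left out, the last holds). The fingers move at their own pace and stop on an object; "grip_force" is the grip in N (left out, the last holds). Time passes only in rows, so rows that do not move let the fingers close. It gives the time, the measured TCP pose, the force and the opening at its end, in the units of the state.
- sensors.sense(): the state, without advancing time (a new reading comes with each control period).
- snapshot(name): name is "side" or "top"; returns a dict with "image" (480x640x3 uint8, red, green, blue), "z_map" (480x640 float32, mm along the optical axis (not along the pixel's ray), 0 where there is no reading), "camera_matrix" (3x3 intrinsics, pixels), "dist" ([k1, k2, p1, p2, k3] as OpenCV has them; the pictures are not rectified), "eye" and "orientation" of the camera in the world. Camera axes: x right, y down, z forward; pixel columns grow to the right and rows downward; lengths in mm; the calibration is good to about 2 mm. A picture is of the moment at which its call begins.
- r.hand_in(): hands the job in, once; it reports no verdict.
The state is a dict: "time": time; "joint_pos": joint angles; "qd": joint speeds; "joint_efforts": joint torques, N m; "tool_pos": TCP position; "tcp_rot": TCP orientation; "ft_force": force on the tool from outside, world axes, zero at the start; "wrist_torque": the same for the moment, N m; "finger_gap": finger opening in mm.
Only numpy, scipy, OpenCV 4.12 (cv2) and the standard library are available. Lean on these libraries where they do the work, as an engineer would, in place of code of your own. Each camera call takes 0.05 s, during which the arm holds its last target.

## Working session

There is one attempt and no reset: what is moved stays moved. The work goes in short steps, Python scripts to look and compute and a tool call to move; the robot and the scene stay as the last step left them, time stands still between calls to the robot, and variables do not carry over. Pictures are saved under pics/ and viewed, and the job is handed in when it is done.

Besides the shell and the picture viewer there is one more tool, called by a JSON object that holds its "fn" and its "kwargs". drive_tool: Moves the arm, as the interface text tells. Its arguments: {"type":"object","properties":{"moves":{"type":"array","items":{"type":"number"}},"hand":{"type":"number"},"grip_force":{"type":"number"}},"required":["moves"]}

```bash
mkdir -p pics; python3 - <<'E'
from bench import sensors, snapshot, r
import cv2,numpy as np,pickle
s=sensors.sense();print(s)
for n in("side","top"):
    d=snapshot(n);pickle.dump(d,open(f"{n}0.pkl","wb"))
    cv2.imwrite(f"pics/{n}0.png",d["image"][:,:,::-1])
    print(n,d["camera_matrix"],d["dist"],d["eye"],d["orientation"])
E
```

```text
{'time': 0.0, 'joint_pos': array([ 6.39203885e+01,  7.51640261e+00,  8.53312084e+01, -1.23797794e-03,
        8.72605266e+01, -4.89159771e+00]), 'qd': array([-0.10820673,  0.14081306,  0.02507238, -0.02735228, -0.13178299,
       -0.03122111]), 'joint_efforts': array([-1.24177050e-04, -5.69394565e+01, -5.00547266e+01, -1.25049073e-04,
        1.50518690e-02,  1.56270465e-05]), 'tool_pos': array([216.58278129, 558.94537114, 230.21244191]), 'tcp_rot': array([ -94.23650396,   89.89185531, -115.42445745]), 'ft_force': array([-0.0971918 ,  0.37055174, -0.4630868 ]), 'wrist_torque': array([-0.03868169, -0.03943854,  0.02823597]), 'finger_gap': 85.28898710213052}
side [[509.90201124   0.         315.43935364]
 [  0.         509.90201124 243.96136441]
 [  0.           0.           1.        ]] [-0.03959325  0.          0.          0.          0.        ] [604.70051432 946.35528631 570.4411351 ] [-111.82754864   -0.70083687 -178.39715872]
top [[474.16104022   0.         315.80194721]
 [  0.         474.16104022 234.31817397]
 [  0.           0.           1.        ]] [-0.11022027  0.          0.          0.          0.        ] [ 427.64851027  -46.16558478 1161.6959358 ] [-167.94178507   -0.25660099  -88.48207779]
```

View pics/side0.png

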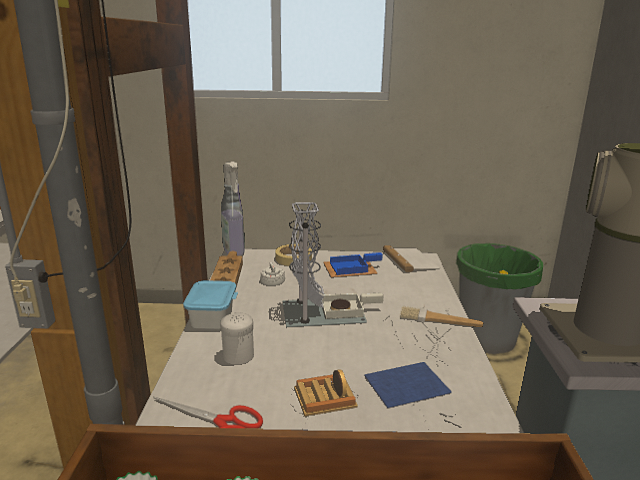

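View pics/top0.png

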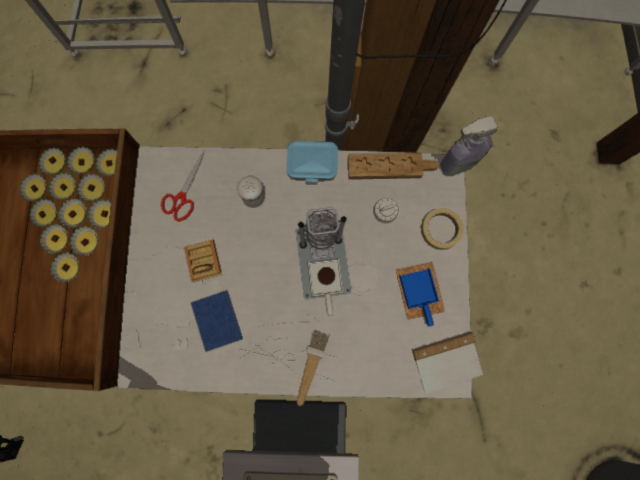

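```bash
cat > h.py <<'E'
import cv2,numpy as np,pickle
from scipy.spatial.transform import Rotation as R
def rot(o): return R.from_euler('xyz',o,degrees=True).as_matrix()
def ray(d,uv):
    p=cv2.undistortPoints(np.array(uv,float).reshape(-1,1,2),d["camera_matrix"],np.array(d["dist"])).reshape(-1,2)
    v=np.c_[p,np.ones(len(p))]@rot(d["orientation"]).T
    return np.array(d["eye"]),v
def onz(d,uv,z):
    e,v=ray(d,uv); t=(z-e[2])/v[:,2]; return e+t[:,None]*v
def pts(d):
    h,w=d["z_map"].shape; u,v=np.meshgrid(np.arange(w),np.arange(h))
    e,r=ray(d,np.stack([u,v],-1).reshape(-1,2)); 
    P=e+r*d["z_map"].reshape(-1,1); P[d["z_map"].ravel()==0]=np.nan
    return P.reshape(h,w,3)
def proj(d,P):
    Rm=rot(d["orientation"]).T; t=-Rm@np.array(d["eye"])
    return cv2.projectPoints(np.array(P,float).reshape(-1,1,3),cv2.Rodrigues(Rm)[0],t,d["camera_matrix"],np.array(d["dist"]))[0].reshape(-1,2)
def crop(d,x0,y0,x1,y1,k,name):
    im=d["image"][y0:y1,x0:x1,::-1]; cv2.imwrite("pics/"+name,cv2.resize(im,None,fx=k,fy=k,interpolation=cv2.INTER_NEAREST))
E
python3 - <<'E'
from h import *
t=pickle.load(open("top0.pkl","rb"));s=pickle.load(open("side0.pkl","rb"))
crop(t,180,170,480,370,2.6,"topc.png")
crop(t,280,190,370,330,4.2,"topchute.png")
crop(s,255,190,460,430,2.5,"sidec.png")
P=pts(t)
for n,(u,v) in dict(counter=(150,300),cart=(300,430),traywall=(118,250),shaker=(250,186),timer=(386,208),tape=(428,228),tray=(60,300),knife=(450,370),brush=(310,380),bottle=(485,127),blue=(313,155),press=(340,100),wood=(400,165),wood2=(420,100)).items(): print(n,P[v,u].round(0))
E
```

```text
counter [499. 360.   0.]
cart [ 109.   -9. -506.]
traywall [611. 428.  63.]
shaker [771. 115.  85.]
timer [ 737. -215.   45.]
tape [ 694. -323.   24.]
tray [488. 587.  14.]
knife [ 351. -375.    5.]
brush [323. -40.  11.]
bottle [ 856. -390.  267.]
blue [865. -33.  55.]
press [1142. -108. -176.]
wood [ 858. -255.   23.]
wood2 [1199. -379. -264.]
```

View pics/topc.png

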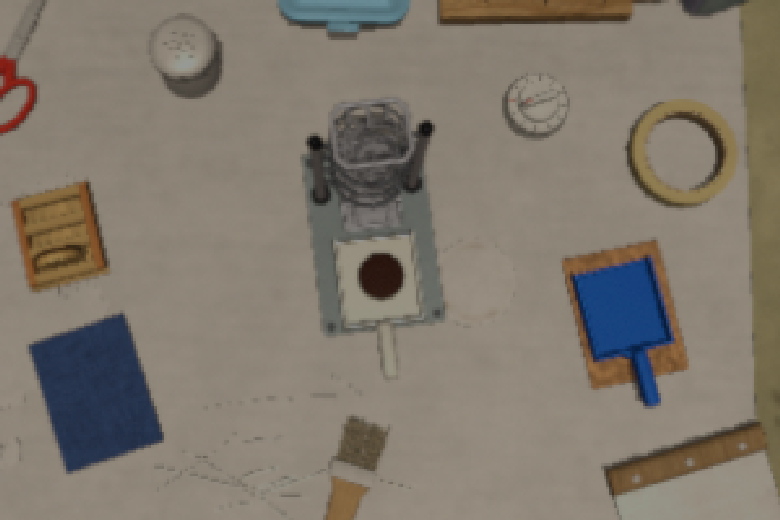

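View pics/topchute.png

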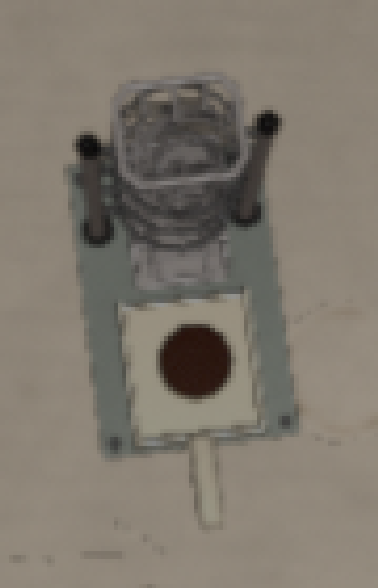

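View pics/sidec.png

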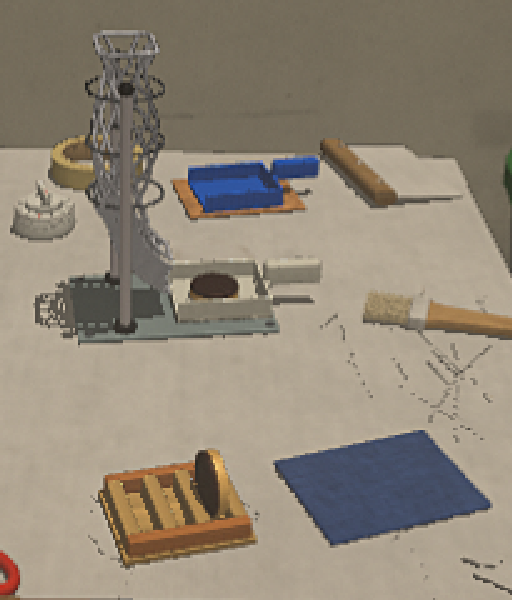

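```bash
cat > meas.py <<'E'
from h import *
def comp(m,minA=8):
    n,l,st,c=cv2.connectedComponentsWithStats(m.astype(np.uint8))
    return [(l==i) for i in range(1,n) if st[i,4]>=minA]
def rectz(d,m,z):
    c=max(cv2.findContours(m.astype(np.uint8),cv2.RETR_EXTERNAL,cv2.CHAIN_APPROX_NONE)[0],key=cv2.contourArea)
    w=onz(d,c.reshape(-1,2),z)[:,:2].astype(np.float32)
    return cv2.minAreaRect(w)
def obb(d,m,z):
    v,u=np.where(m); w=onz(d,np.c_[u,v],z)[:,:2]; return w.mean(0),w
E
python3 - <<'E'
from meas import *
t=pickle.load(open("top0.pkl","rb"));P=pts(t);im=t["image"].astype(int)
hsv=cv2.cvtColor(t["image"],cv2.COLOR_RGB2HSV)
def box(x0,y0,x1,y1):
    m=np.zeros(P.shape[:2],bool);m[y0:y1,x0:x1]=1;return m
X,Y,Z=P[...,0],P[...,1],P[...,2]
def axis(w):
    c=w.mean(0);U,S,V=np.linalg.svd(w-c);return c,np.degrees(np.arctan2(V[0,1],V[0,0]))
# handles by height
for nm,b in (("white",box(318,285,340,322)),("blue",box(415,285,445,335))):
    m=b&(Z>34)&(Z<48);
    for c in comp(m): 
        mu,w=obb(t,c,41);print(nm,"handle",c.sum(),Z[c].mean(),rectz(t,c,41),axis(w))
# blue colour mask
m=box(390,255,445,335)&(hsv[...,0]>100)&(hsv[...,0]<125)&(hsv[...,1]>150)
print("blue all",m.sum())
# cork
m2=box(385,250,450,330)&((Z>1.5)&(Z<7))&(hsv[...,0]<20)&(hsv[...,1]>100)
print("cork",m2.sum(),rectz(t,m2|m,4))
m3=box(185,285,250,355)&(hsv[...,0]>100)&(hsv[...,0]<125)&(hsv[...,1]>80)
print("spare",m3.sum(),rectz(t,m3,4))
# posts
m=box(295,205,350,250)&(Z>215)&(im.sum(-1)<130)
for c in comp(m,3): print("post",c.sum(),np.nanmean(Z[c]),obb(t,c,231)[0])
# plate
m=box(285,215,360,310)&(abs(hsv[...,0].astype(int)-88)<15)&(hsv[...,1]>15)&(Z<8)
print("plate",m.sum(),rectz(t,m,4), np.median(hsv[285,305]),hsv[285,305])
# rack
m=box(175,230,230,290)&(Z>13)&(Z<24)
print("rack",m.sum(),rectz(t,m,19))
m=box(175,230,230,290)&(Z>27)
for c in comp(m,3): mu,w=obb(t,c,50);print("bisc",c.sum(),Z[c].max(),P[c].mean(0),axis(P[c][:,:2]),axis(w))
m=box(300,255,350,300)&(im[...,0]<100)&(im[...,2]<60)&(im[...,0]>im[...,2]+20)
for c in comp(m,20): print("done",c.sum(),Z[c].mean(),obb(t,c,19)[0])
E
```

```text
white handle 124 38.87469478358151 ((499.6361999511719, -78.925537109375), (50.571170806884766, 13.614142417907715), 9.356821060180664) (array([499.52270015, -79.11470504]), np.float64(-170.8868936942511))
blue handle 132 39.01917764311645 ((480.80328369140625, -313.72509765625), (51.40516662597656, 14.557975769042969), 15.616628646850586) (array([ 480.75745611, -314.02005358]), np.float64(-164.41295498481915))
blue all 1134
cork 506 ((530.1907348632812, -306.3431396484375), (148.2667999267578, 93.9600830078125), 13.149066925048828)
spare 1896 ((455.6869812011719, 191.0393829345703), (121.39659881591797, 91.90975189208984), 20.87023162841797)
post 22 228.40714758819223 [659.49258393 -99.03588508]
post 22 228.55280384959372 [645.90679506 -14.14886741]Traceback (most recent call last):
  File "<stdin>", line 27, in <module>
  File "meas.py", line 6, in rectz
    c=max(cv2.findContours(m.astype(np.uint8),cv2.RETR_EXTERNAL,cv2.CHAIN_APPROX_NONE)[0],key=cv2.contourArea)
ValueError: max() iterable argument is empty
```

```bash
python3 - <<'E'
from meas import *
t=pickle.load(open("top0.pkl","rb"));P=pts(t);im=t["image"].astype(int)
hsv=cv2.cvtColor(t["image"],cv2.COLOR_RGB2HSV)
def box(x0,y0,x1,y1):
    m=np.zeros(P.shape[:2],bool);m[y0:y1,x0:x1]=1;return m
X,Y,Z=P[...,0],P[...,1],P[...,2]
def axis(w):
    c=w.mean(0);U,S,V=np.linalg.svd(w-c);return c,np.degrees(np.arctan2(V[0,1],V[0,0]))
print(hsv[270,304],hsv[285,306],hsv[285,345],hsv[300,370],Z[285,306])
m=box(285,215,360,310)&(im[...,1]>im[...,0]+4)&(Z<9)
if m.sum(): print("plate",m.sum(),rectz(t,m,4))
m=box(385,250,450,330)&(hsv[...,0]<15)&(hsv[...,1]>90)&(Z<9)
v,u=np.where(m);print("cork",m.sum(),cv2.minAreaRect(onz(t,np.c_[u,v],4)[:,:2].astype(np.float32)))
m=box(175,230,230,290)&(hsv[...,1]>90)
print("rack",m.sum(),rectz(t,m&(Z<24),19),rectz(t,m,19))
for lo in (25,32,38):
  m=box(175,230,230,290)&(Z>lo)
  for c in comp(m,3): mu,w=obb(t,c,50);print("bisc",c.sum(),Z[c].max(),P[c].mean(0),axis(P[c][:,:2]),axis(w))
m=box(300,255,350,300)&(im[...,0]<110)&(im[...,0]>im[...,2]+15)
for c in comp(m,20): print("done",c.sum(),Z[c].mean(),obb(t,c,19)[0])
crop(t,180,230,235,290,9,"rack.png")
s=pickle.load(open("side0.pkl","rb"));Q=pts(s)
crop(s,285,360,365,420,9,"rackside.png")
b=np.zeros(Q.shape[:2],bool);b[360:400,325:350]=1
for lo in(25,32,38):
  m=b&(Q[...,2]>lo); print("side bisc",m.sum(),Q[m].mean(0),axis(Q[m][:,:2]),Q[m].min(0),Q[m].max(0))
E
```

```text
[ 45  15 102] [ 45  15 103] [ 45  14 108] [ 18  38 147] 4.317938552319447
plate 18 ((565.6063842773438, -118.69576263427734), (1.7290358543395996, 3.4958927631378174), 46.26934051513672)
cork 334 ((542.288818359375, -303.25799560546875), (124.3495101928711, 94.61347198486328), 13.20101547241211)
rack 1110 ((598.8512573242188, 231.57693481445312), (89.882080078125, 75.89006805419922), 16.636600494384766) ((598.8512573242188, 231.57693481445312), (89.882080078125, 75.89006805419922), 16.636600494384766)
bisc 113 51.95363518481281 [575.90961744 226.70334472  42.65058729] (array([575.90961744, 226.70334472]), np.float64(-71.73461172722098)) (array([574.94583954, 224.93309164]), np.float64(-74.30493734623714))
bisc 100 51.95363518481281 [576.16602226 227.05128686  44.33891448] (array([576.16602226, 227.05128686]), np.float64(-72.73317441559114)) (array([575.41844658, 225.68196656]), np.float64(-74.53860597032114))
bisc 86 51.95363518481281 [576.3319258  227.86391412  45.82306486] (array([576.3319258 , 227.86391412]), np.float64(-73.91719521002345)) (array([575.77779059, 226.84398764]), np.float64(-74.6855918862358))
done 262 18.13080840191287 [570.47785618 -71.90243573]
side bisc 240 [577.33724765 237.71579395  40.54765825] (array([577.33724765, 237.71579395]), np.float64(115.48547146892882)) [566.39315762 211.4307099   25.31878304] [588.38294138 251.84350676  53.06248042]
side bisc 193 [577.28585955 236.99471429  43.4436161 ] (array([577.28585955, 236.99471429]), np.float64(115.29596434895807)) [566.78475543 211.4307099   32.1582018 ] [588.38294138 251.63578013  53.06248042]
side bisc 149 [577.25582113 236.09890242  45.97260675] (array([577.25582113, 236.09890242]), np.float64(114.60953500403159)) [566.86276108 211.4307099   38.00737053] [588.38294138 251.41475105  53.06248042]
```

View pics/rack.png

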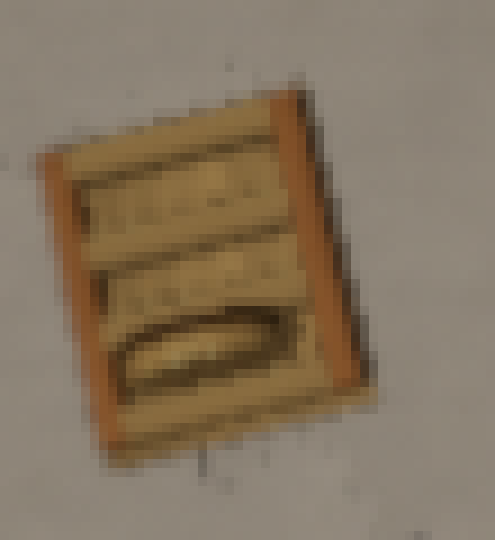

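View pics/rackside.png

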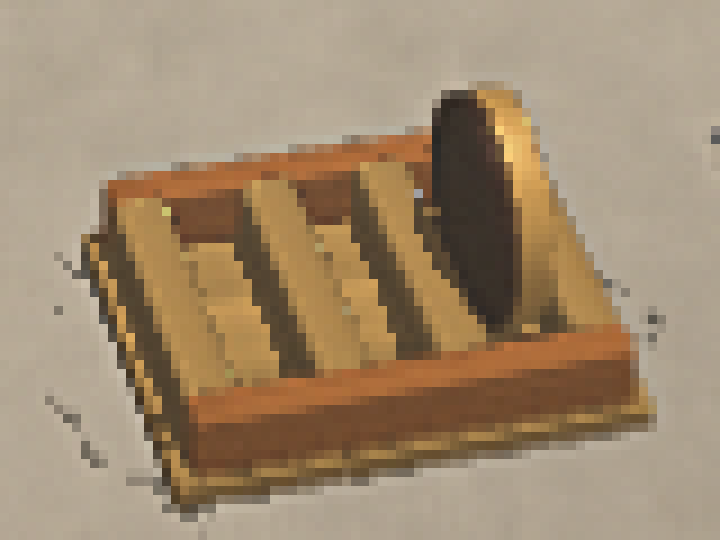

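```bash
cat > plan.py <<'E'
from h import *
from bench import sensors
def st():
    s=sensors.sense(); return s,np.array(s["tool_pos"]),rot(s["tcp_rot"])
def show():
    s,p,M=st()
    jy=np.degrees(np.arctan2(M[1,1],M[0,1]))
    print("t",round(s["time"],2),"p",p.round(1),"toolx",M[:,0].round(4),"jawyaw",round(jy,2),"gap",round(s["finger_gap"],1),"F",np.round(s["ft_force"],1),"q",np.round(s["joint_pos"],0))
def plan(targets,start=None):
    """targets: (x,y,z,dishyaw or None) ; jaw along dishyaw+90 mod 180. prints totals in tool frame (cm, deg): turn first then shift"""
    s,p,M=st()
    for (x,y,z,yaw) in targets:
        w=np.zeros(3)
        if yaw is not None:
            c=[]
            for k in(0,180):
                a=np.radians(yaw+90+k); T=np.array([[0,0,-1.],[0,0,0],[0,0,0]]).T
                xx=np.array([0,0,-1.]);yy=np.array([np.cos(a),np.sin(a),0]);T=np.c_[xx,yy,np.cross(xx,yy)]
                c.append((np.linalg.norm(R.from_matrix(M.T@T).as_rotvec()),k,T))
            c.sort(key=lambda q:q[0]);T=c[0][2];w=R.from_matrix(M.T@T).as_rotvec(degrees=True);M=T
        d=M.T@(np.array([x,y,z])-p)/10;p=np.array([x,y,z],float)
        print((x,y,z,yaw),"turn",w.round(2),"shift cm",d.round(2),"|d|",round(np.linalg.norm(d),2))
show() if __name__=="__main__" else 0
E
python3 - <<'E'
from plan import *
show()
plan([(480,200,200,15.6),(440,-200,150,None),(480.8,-313.7,100,None),(480.8,-313.7,11,None)])
E
```

```text
t 0.1 p [216.6 559.  230.3] toolx [-7.0e-04 -1.5e-03 -1.0e+00] jawyaw 68.81 gap 85.3 F [ 0.3  0.6 -0.7] q [64.  8. 85. -0. 87. -5.]
(480, 200, 200, 15.6) turn [-36.79  -0.04   0.09] shift cm [  3.03 -41.66  15.71] |d| 44.63
(440, -200, 150, None) turn [0. 0. 0.] shift cm [  5.   -37.45 -14.61] |d| 40.51
(480.8, -313.7, 100, None) turn [0. 0. 0.] shift cm [  5.   -12.05   0.87] |d| 13.07
(480.8, -313.7, 11, None) turn [0. 0. 0.] shift cm [8.9 0.  0. ] |d| 8.9
```

{"fn": "drive_tool", "kwargs": {"moves": [0,0,0,6,0,0,0,0,0,7,0,0,0,0,0,7,0,0,0,0,0,7,0,0,0,0,0,7,0,0,0,0,0,7,0,0,0,0,0,7,0,0,0,0,0,7,0,0,0,0,0,7,0,0,0,0,0,7,0,0,0,0,0,7,0,0,0,0,0,7,0,0,0,0,0,7,0,0,0,0,0,7,0,0,0,0,0,7,0,0,0,0,0,7,0,0,0,0,0,7,0,0,0,0,0,7,0,0,0,0,0,7,0,0,0,0,0,7,0,0], "hand": 5}}

```text
time: 1.77
tool_pos: [216.7, 559.1, 230.6]
tcp_rot: [45.1, 89.9, -115.4]
ft_force: [-0.4, 0.3, -0.0]
finger_gap: 49.9
```

```bash
python3 - <<'E'
from plan import *
show()
plan([(450,200,200,15.6),(440,-200,150,None),(480.8,-313.7,100,None),(480.8,-313.7,11,None)])
E
```

```text
t 1.77 p [216.7 559.1 230.6] toolx [-5.0e-04 -1.1e-03 -1.0e+00] jawyaw -70.53 gap 49.9 F [-0.4  0.3 -0. ] q [ 64.   8.  85.  -0.  87. 134.]
(450, 200, 200, 15.6) turn [ 3.87  0.05 -0.05] shift cm [  3.06  40.86 -12.82] |d| 42.94
(440, -200, 150, None) turn [0. 0. 0.] shift cm [ 5.   38.26 11.72] |d| 40.32
(480.8, -313.7, 100, None) turn [0. 0. 0.] shift cm [ 5.   12.05 -0.87] |d| 13.07
(480.8, -313.7, 11, None) turn [0. 0. 0.] shift cm [8.9 0.  0. ] |d| 8.9
```

{"fn": "drive_tool", "kwargs": {"moves": [0,0,0,3.9,0,0,0.24,1.4,-0.4,0,0,0,0.24,3.3,-1.04,0,0,0,0.24,3.3,-1.04,0,0,0,0.24,3.3,-1.04,0,0,0,0.24,3.3,-1.04,0,0,0,0.24,3.3,-1.04,0,0,0,0.24,3.3,-1.04,0,0,0,0.24,3.3,-1.04,0,0,0,0.24,3.3,-1.04,0,0,0,0.24,3.3,-1.04,0,0,0,0.24,3.3,-1.04,0,0,0,0.24,3.3,-1.04,0,0,0,0.24,3.2,-1,0,0,0]}}

```text
time: 2.93
tool_pos: [452.9, 199.6, 199.7]
tcp_rot: [9.2, 90.0, -154.9]
ft_force: [0.4, 0.6, -0.6]
finger_gap: 50.0
```

{"fn": "drive_tool", "kwargs": {"moves": [0.4,3.2,0.98,0,0,0,0.4,3.2,0.98,0,0,0,0.4,3.2,0.98,0,0,0,0.4,3.2,0.98,0,0,0,0.4,3.2,0.98,0,0,0,0.4,3.2,0.98,0,0,0,0.4,3.2,0.98,0,0,0,0.4,3.2,0.98,0,0,0,0.4,3.2,0.98,0,0,0,0.4,3.2,0.98,0,0,0,0.4,3.2,0.98,0,0,0,0.4,3.2,0.98,0,0,0,1.3,3,-0.2,0,0,0,1.3,3,-0.2,0,0,0,1.3,3,-0.2,0,0,0,1,2,-0.2,0,0,0,0,0,0,0,0,0]}}

```text
time: 4.35
tool_pos: [481.5, -306.2, 99.9]
tcp_rot: [-40.6, 89.8, 155.2]
ft_force: [0.4, 0.2, -0.4]
finger_gap: 50.2
```

```bash
python3 - <<'E'
from plan import *
show()
plan([(480.8,-313.7,60,15.6),(480.8,-313.7,11,None)])
E
```

```text
t 4.35 p [ 481.5 -306.2   99.9] toolx [-0.0031  0.0014 -1.    ] jawyaw -74.23 gap 50.2 F [ 0.4  0.2 -0.4] q [-38.   9.  98.  -0.  73.  37.]
(480.8, -313.7, 60, 15.6) turn [0.17 0.15 0.13] shift cm [3.99 0.71 0.27] |d| 4.06
(480.8, -313.7, 11, None) turn [0. 0. 0.] shift cm [4.9 0.  0. ] |d| 4.9
```

{"fn": "drive_tool", "kwargs": {"moves": [2,0.4,0.15,0.2,0.1,0.1,2,0.31,0.12,0,0,0,2,0,0,0,0,0,1.7,0,0,0,0,0,1.2,0,0,0,0,0,0,0,0,0,0,0]}}

```text
time: 4.85
tool_pos: [479.9, -309.4, 11.0]
tcp_rot: [-62.0, 89.8, 133.7]
ft_force: [-0.5, -0.1, -0.2]
finger_gap: 49.7
```

```bash
python3 - <<'E'
from plan import *
show()
from bench import snapshot
for n,b in(("top",(380,240,480,350)),("side",(300,200,420,300))):
    d=snapshot(n);crop(d,*b,5,n+"1.png")
E
```

```text
t 4.85 p [ 479.9 -309.4   11. ] toolx [-0.0021  0.0022 -1.    ] jawyaw -74.28 gap 49.7 F [-0.5 -0.1 -0.2] q [-38.  16. 100.   0.  64.  36.]
```

View pics/side1.png

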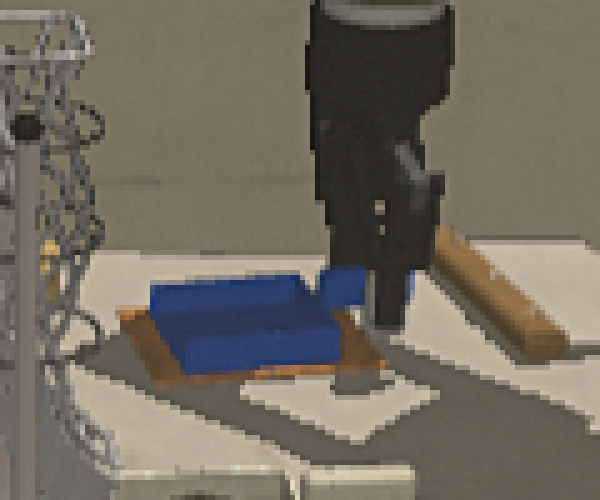

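View pics/top1.png

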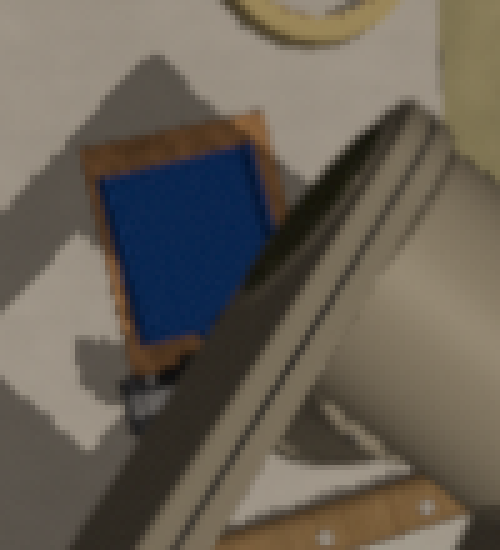

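{"fn": "drive_tool", "kwargs": {"moves": [0,0.4,0.2,0,0,0,0,0,0,0,0,0]}}

```text
time: 5.12
tool_pos: [482.1, -317.2, 15.9]
tcp_rot: [127.0, 89.7, -37.3]
ft_force: [0.8, -0.0, 0.5]
finger_gap: 49.7
```

{"fn": "drive_tool", "kwargs": {"moves": [0,0,0,0,0,0,0,0,0,0,0,0,0,0,0,0,0,0,0,0,0,0,0,0,0,0,0,0,0,0,0,0,0,0,0,0], "hand": 0.5, "grip_force": 60}}

```text
time: 5.62
tool_pos: [481.5, -316.1, 14.8]
tcp_rot: [133.1, 89.8, -31.2]
ft_force: [-1.0, 0.8, 5.4]
finger_gap: 12.7
```

```bash
python3 - <<'E'
from plan import *
show()
E
```

```text
t 5.62 p [ 481.5 -316.1   14.8] toolx [ 0.0028 -0.0017 -1.    ] jawyaw -74.29 gap 12.7 F [-1.   0.8  5.4] q [-38.  16. 100.   0.  64.  36.]
```

{"fn": "drive_tool", "kwargs": {"moves": [-0.5,0,0,0,0,0,-1.5,0,0,0,0,0,-2,0,0,0,0,0,-2,0,0,0,0,0,-2,0,0,0,0,0,-1,0,0,0,0,0,0,0,0,0,0,0,0,0,0,0,0,0]}}

```text
time: 6.28
tool_pos: [481.1, -315.8, 104.1]
tcp_rot: [133.0, 89.8, -31.3]
ft_force: [-0.5, -0.5, -0.4]
finger_gap: 13.0
```

```bash
python3 - <<'E'
from plan import *
show()
plan([(392,167,103,20),(392,167,20,None)])
plan([(392,167,103,15.6)])
from bench import snapshot
d=snapshot("side");crop(d,300,180,420,280,5,"side2.png")
E
```

```text
t 6.28 p [ 481.1 -315.8  104.1] toolx [ 0.0027 -0.0016 -1.    ] jawyaw -74.29 gap 13.0 F [-0.5 -0.5 -0.4] q [-38.   9.  97.   0.  74.  36.]
(392, 167, 103, 20) turn [-4.29 -0.12 -0.14] shift cm [  0.11 -48.41  -8.14] |d| 49.09
(392, 167, 20, None) turn [0. 0. 0.] shift cm [8.3 0.  0. ] |d| 8.3
(392, 167, 103, 15.6) turn [ 0.11 -0.12 -0.13] shift cm [  0.11 -48.9   -4.41] |d| 49.09
```

View pics/side2.png

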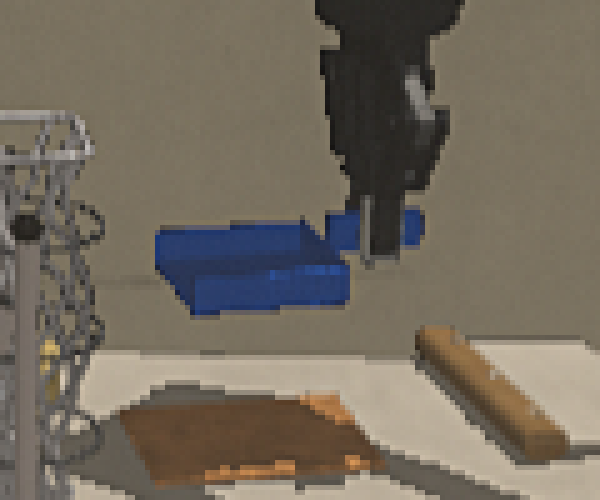

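{"fn": "drive_tool", "kwargs": {"moves": [0,0,0,-4.3,-0.1,-0.1,0,-1,-0.2,0,0,0,0,-2,-0.3,0,0,0,0,-3,-0.5,0,0,0,0,-3,-0.5,0,0,0,0,-3,-0.5,0,0,0,0,-3,-0.5,0,0,0,0,-3,-0.5,0,0,0,0,-3,-0.5,0,0,0,0,-3,-0.5,0,0,0,0,-3,-0.5,0,0,0,0,-3,-0.5,0,0,0,0,-3,-0.5,0,0,0,0,-3,-0.5,0,0,0,0,-3,-0.5,0,0,0,0,-3,-0.5,0,0,0,0,-3,-0.5,0,0,0,0,-2,-0.4,0,0,0,0,-1.2,-0.2,0,0,0]}}

```text
time: 7.92
tool_pos: [390.0, 167.1, 102.7]
tcp_rot: [-23.1, 89.9, 176.9]
ft_force: [0.0, -0.5, -0.1]
finger_gap: 12.9
```

{"fn": "drive_tool", "kwargs": {"moves": [0,0,0,0,0,0,0,0,0,0,0,0,0,0,0,0,0,0]}}

```text
time: 8.17
tool_pos: [391.3, 164.4, 103.2]
tcp_rot: [7.7, 89.9, -152.4]
ft_force: [0.8, 0.3, -1.2]
finger_gap: 13.2
```

```bash
python3 - <<'E'
from plan import *
show()
plan([(392,167,60,20),(392,167,15.5,None)])
E
```

```text
t 8.17 p [391.3 164.4 103.2] toolx [-1.5e-03 -8.0e-04 -1.0e+00] jawyaw -70.02 gap 13.2 F [ 0.8  0.3 -1.2] q [ 16. -15. 120.  -0.  75.  86.]
(392, 167, 60, 20) turn [-0.02  0.09 -0.01] shift cm [ 4.32 -0.22 -0.15] |d| 4.33
(392, 167, 15.5, None) turn [0. 0. 0.] shift cm [4.45 0.   0.  ] |d| 4.45
```

{"fn": "drive_tool", "kwargs": {"moves": [1,0,0,0,0,0,2,0,0,0,0,0,2,0,0,0,0,0,1.7,0,0,0,0,0,1.2,0,0,0,0,0,0.5,0,0,0,0,0,0.3,0,0,0,0,0,0,0,0,0,0,0,0,0,0,0,0,0,0,0,0,0,0,0]}}

```text
time: 9.0
tool_pos: [393.0, 165.0, 18.0]
tcp_rot: [173.0, 89.9, 13.0]
ft_force: [0.1, 0.1, -0.9]
finger_gap: 12.6
```

{"fn": "drive_tool", "kwargs": {"moves": [0,0,0,0,0,0,0,0,0,0,0,0,0,0,0,0,0,0,0,0,0,0,0,0], "hand": 5}}

```text
time: 9.33
tool_pos: [392.5, 165.0, 17.5]
tcp_rot: [171.8, 90.0, 11.8]
ft_force: [-0.2, 0.3, -1.2]
finger_gap: 49.8
```

{"fn": "drive_tool", "kwargs": {"moves": [-1,0,0,0,0,0,-2,0,0,0,0,0,-2,0,0,0,0,0,-2,0,0,0,0,0,-2,0,0,0,0,0,0,0,0,0,0,0,0,0,0,0,0,0,0,0,0,0,0,0]}}

```text
time: 10.0
tool_pos: [391.9, 164.9, 107.0]
tcp_rot: [93.4, 90.0, -66.6]
ft_force: [-0.7, 0.2, 0.6]
finger_gap: 50.0
```

```bash
python3 - <<'E'
from plan import *
show()
plan([(499.6,-79,105,9.2),(499.6,-79,15,None)])
from bench import snapshot
d=snapshot("side");crop(d,320,280,480,420,4,"side3.png")
E
```

```text
t 10.0 p [391.9 164.9 107. ] toolx [ 0.e+00 -1.e-04 -1.e+00] jawyaw -69.98 gap 50.0 F [-0.7  0.2  0.6] q [ 16. -15. 120.  -0.  75.  86.]
(499.6, -79, 105, 9.2) turn [ 1.082e+01 -0.000e+00 -1.000e-02] shift cm [ 0.2  25.79 -6.73] |d| 26.66
(499.6, -79, 15, None) turn [0. 0. 0.] shift cm [9. 0. 0.] |d| 9.0
```

View pics/side3.png

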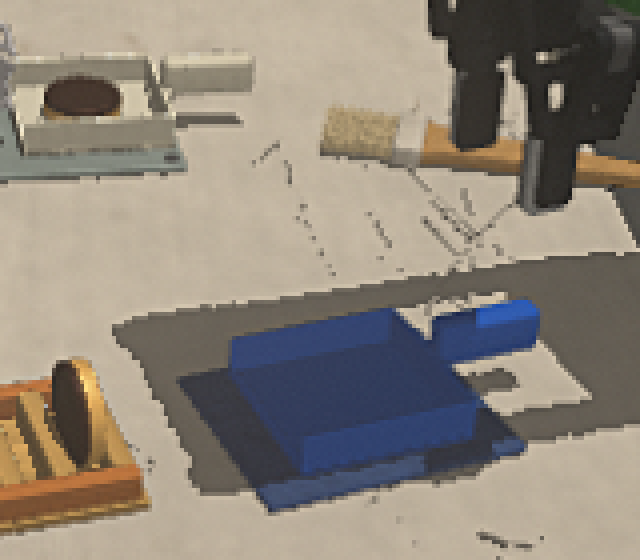

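{"fn": "drive_tool", "kwargs": {"moves": [0,0,0,5.4,0,0,0,0,0,5.4,0,0,0,2,-0.5,0,0,0,0,3,-0.8,0,0,0,0,3,-0.8,0,0,0,0,3,-0.8,0,0,0,0,3,-0.8,0,0,0,0,3,-0.8,0,0,0,0,3,-0.8,0,0,0,0,3,-0.8,0,0,0,0,1.8,-0.4,0,0,0,0,1,-0.2,0,0,0,1,0,0,0,0,0,2,0,0,0,0,0,1,0,0,0,0,0,0,0,0,0,0,0,0,0,0,0,0,0,0,0,0,0,0,0]}}

```text
time: 11.55
tool_pos: [499.5, -78.3, 67.4]
tcp_rot: [-14.3, 90.0, 175.0]
ft_force: [0.9, -0.3, 0.1]
finger_gap: 50.1
```

```bash
python3 - <<'E'
from plan import *
show()
plan([(499.6,-79,60,9.2),(499.6,-79,15,None)])
E
```

```text
t 11.55 p [499.5 -78.3  67.4] toolx [-1.e-04  0.e+00 -1.e+00] jawyaw -80.73 gap 50.1 F [ 0.9 -0.3  0.1] q [-15.   1. 110.  -0.  69.  66.]
(499.6, -79, 60, 9.2) turn [0.07 0.   0.  ] shift cm [0.74 0.07 0.  ] |d| 0.74
(499.6, -79, 15, None) turn [0. 0. 0.] shift cm [4.5 0.  0. ] |d| 4.5
```

{"fn": "drive_tool", "kwargs": {"moves": [1.5,0.07,0,0,0,0,2,0,0,0,0,0,1.3,0,0,0,0,0,0.5,0,0,0,0,0,0,0,0,0,0,0,0,0,0,0,0,0,0,0,0,0,0,0]}}

```text
time: 12.13
tool_pos: [500.8, -80.0, 15.5]
tcp_rot: [153.1, 89.9, -17.7]
ft_force: [0.3, 0.5, 0.6]
finger_gap: 49.8
```

{"fn": "drive_tool", "kwargs": {"moves": [0,0,0,0,0,0,0,0,0,0,0,0,0,0,0,0,0,0,0,0,0,0,0,0,0,0,0,0,0,0,0,0,0,0,0,0], "hand": 0.5, "grip_force": 60}}

```text
time: 12.63
tool_pos: [500.2, -79.9, 14.9]
tcp_rot: [154.1, 89.9, -16.7]
ft_force: [-1.7, -0.1, 6.1]
finger_gap: 13.2
```

```bash
python3 - <<'E'
from plan import *
show()
E
```

```text
t 12.63 p [500.2 -79.9  14.9] toolx [ 1.1e-03 -3.0e-04 -1.0e+00] jawyaw -80.79 gap 13.2 F [-1.7 -0.1  6.1] q [-15.   6. 111.  -0.  63.  66.]
```

{"fn": "drive_tool", "kwargs": {"moves": [-0.3,0,0,0,0,0,-0.5,0,0.2,0,0,0,-0.3,0,0.5,0,0,0,-0.5,0,0.8,0,0,0,-1,0,0.8,0,0,0,-1.5,0,0.6,0,0,0,-2,0,0.3,0,0,0,-2,0,0,0,0,0,-1.3,0,0,0,0,0,-0.5,0,0,0,0,0,0,0,0,0,0,0,0,0,0,0,0,0]}}

```text
time: 13.63
tool_pos: [467.7, -84.8, 112.6]
tcp_rot: [0.7, 90.0, -170.0]
ft_force: [0.5, 0.4, -1.3]
finger_gap: 13.2
```

```bash
python3 - <<'E'
from plan import *
show()
plan([(476,-319,110,13.2)])
from bench import snapshot
d=snapshot("side");crop(d,270,200,420,320,5,"side4.png")
E
```

```text
t 13.63 p [467.7 -84.8 112.6] toolx [-3.e-04 -1.e-04 -1.e+00] jawyaw -80.79 gap 13.2 F [ 0.5  0.4 -1.3] q [-16.  -7. 112.  -0.  75.  64.]
(476, -319, 110, 13.2) turn [-3.99  0.02  0.  ] shift cm [ 0.26 22.99  4.54] |d| 23.43
```

View pics/side4.png

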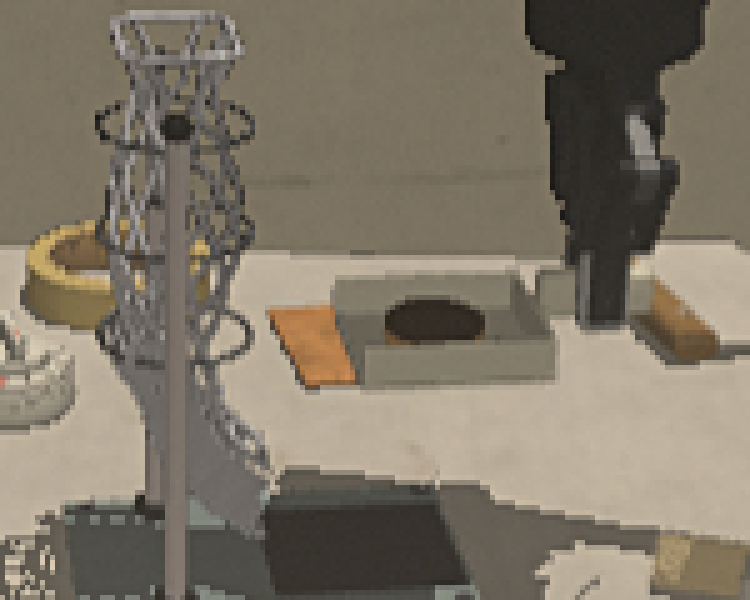

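{"fn": "drive_tool", "kwargs": {"moves": [0,0,0,-1,0,0,0,0,0,-2,0,0,0,0,0,-1,0,0,0,0.4,0.1,0,0,0,0,0.8,0.15,0,0,0,0,1.2,0.25,0,0,0,0,1.6,0.3,0,0,0,0,2,0.4,0,0,0,0,2,0.4,0,0,0,0,2,0.4,0,0,0,0,2,0.4,0,0,0,0,2,0.4,0,0,0,0,2,0.4,0,0,0,0,2,0.4,0,0,0,0,1.6,0.3,0,0,0,0,1.4,0.25,0,0,0,0,1,0.2,0,0,0,0,0.6,0.1,0,0,0,0,0.4,0.1,0,0,0,0,0,0,0,0,0]}}

```text
time: 15.35
tool_pos: [476.3, -319.5, 113.0]
tcp_rot: [-26.0, 90.0, 167.2]
ft_force: [0.2, -0.3, -1.0]
finger_gap: 12.9
```

{"fn": "drive_tool", "kwargs": {"moves": [1,0,0,0,0,0,1.5,0,0,0,0,0,1.5,0,0,0,0,0,1,0,0,0,0,0,0.5,0,0,0,0,0,0,0,0,0,0,0,0,0,0,0,0,0,0,0,0,0,0,0]}}

```text
time: 16.02
tool_pos: [476.9, -319.5, 59.0]
tcp_rot: [124.0, 89.9, -42.8]
ft_force: [-0.3, 0.3, -1.4]
finger_gap: 13.1
```

```bash
python3 - <<'E'
from plan import *
show()
plan([(476,-319,30,13.2),(476,-319,15.5,None)])
E
```

```text
t 16.02 p [ 476.9 -319.5   59. ] toolx [ 0.0011 -0.001  -1.    ] jawyaw -76.78 gap 13.1 F [-0.3  0.3 -1.4] q [-39.  12.  99.  -0.  69.  38.]
(476, -319, 30, 13.2) turn [ 0.02 -0.05 -0.07] shift cm [ 2.9  -0.07  0.08] |d| 2.91
(476, -319, 15.5, None) turn [0. 0. 0.] shift cm [1.45 0.   0.  ] |d| 1.45
```

{"fn": "drive_tool", "kwargs": {"moves": [0.8,0,0,0,0,0,1.2,0,0,0,0,0,1,0,0,0,0,0,0.7,0,0,0,0,0,0.4,0,0,0,0,0,0.2,0,0,0,0,0,0,0,0,0,0,0,0,0,0,0,0,0,0,0,0,0,0,0]}}

```text
time: 16.77
tool_pos: [476.3, -319.2, 14.9]
tcp_rot: [-11.3, 90.0, -178.1]
ft_force: [-0.5, -0.5, 0.5]
finger_gap: 13.1
```

{"fn": "drive_tool", "kwargs": {"moves": [0.1,0,0,0,0,0,0,0,0,0,0,0,0,0,0,0,0,0,0,0,0,0,0,0]}}

```text
time: 17.1
tool_pos: [476.3, -319.3, 14.8]
tcp_rot: [16.5, 90.0, -150.3]
ft_force: [-4.6, 2.5, 8.2]
finger_gap: 13.2
```

{"fn": "drive_tool", "kwargs": {"moves": [0,0,0,0,0,0,0,0,0,0,0,0,0,0,0,0,0,0,0,0,0,0,0,0], "hand": 5}}

```text
time: 17.43
tool_pos: [476.4, -319.2, 14.0]
tcp_rot: [110.4, 90.0, -56.4]
ft_force: [0.4, 0.1, 0.7]
finger_gap: 50.3
```

{"fn": "drive_tool", "kwargs": {"moves": [-1,0,0,0,0,0,-2,0,0,0,0,0,-2,0,0,0,0,0,-2,0,0,0,0,0,-2,0,0,0,0,0,0,0,0,0,0,0,0,0,0,0,0,0,0,0,0,0,0,0]}}

```text
time: 18.1
tool_pos: [476.2, -319.1, 104.0]
tcp_rot: [34.2, 90.0, -132.6]
ft_force: [0.6, -0.2, 0.2]
finger_gap: 50.0
```

```bash
python3 - <<'E'
from plan import *
show()
plan([(480,-100,120,20),(391.5,165,120,None),(391.5,165,15,None)])
plan([(391.5,165,105,20)])
from bench import snapshot
import pickle
d=snapshot("side");crop(d,270,200,420,320,5,"side5.png")
d=snapshot("top");pickle.dump(d,open("top5.pkl","wb"));crop(d,180,170,480,370,2.6,"top5.png")
E
```

```text
t 18.1 p [ 476.2 -319.1  104. ] toolx [-1.e-04 -1.e-04 -1.e+00] jawyaw -76.79 gap 50.0 F [ 0.6 -0.2  0.2] q [-39.   9.  97.  -0.  74.  38.]
(480, -100, 120, 20) turn [-6.79  0.   -0.  ] shift cm [ -1.6  -20.46  -7.85] |d| 21.97
(391.5, 165, 120, None) turn [0. 0. 0.] shift cm [  0.   -27.93  -0.75] |d| 27.94
(391.5, 165, 15, None) turn [0. 0. 0.] shift cm [10.5  0.   0. ] |d| 10.5
(391.5, 165, 105, 20) turn [-6.79  0.   -0.  ] shift cm [ -0.1  -48.38  -8.6 ] |d| 49.14
```

View pics/side5.png

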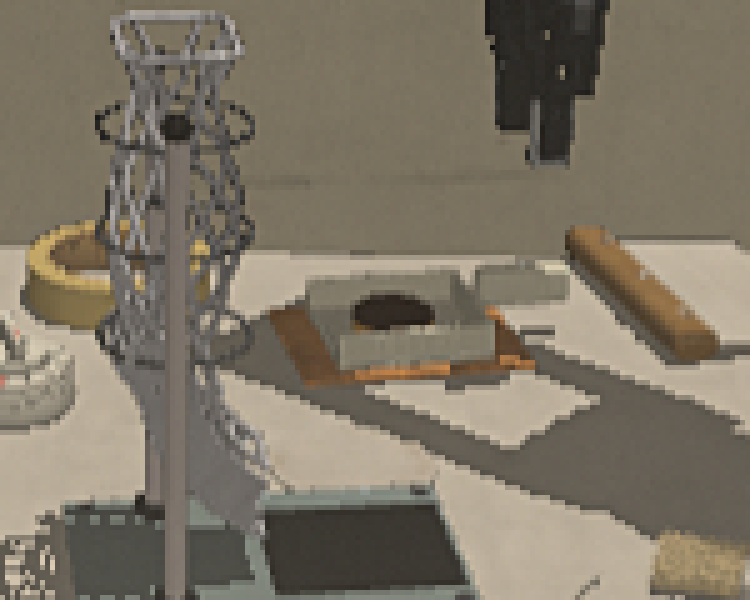

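View pics/top5.png

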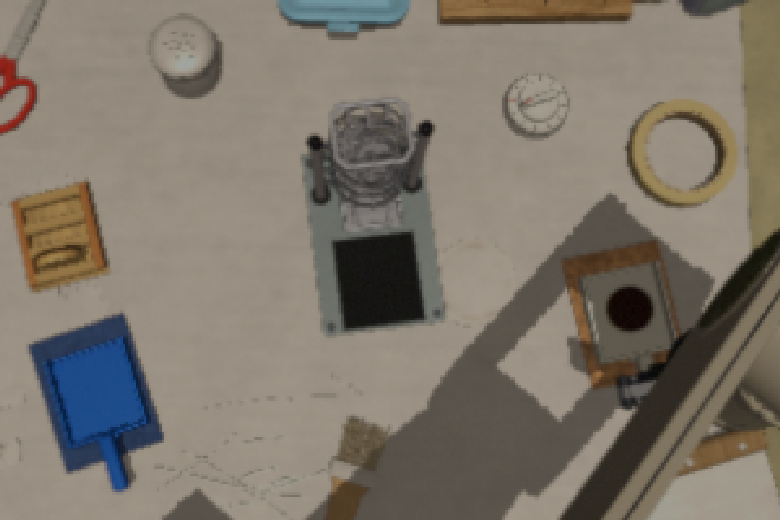

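```bash
python3 - <<'E'
from meas import *
t=pickle.load(open("top5.pkl","rb"));P=pts(t);im=t["image"].astype(int);Z=P[...,2]
hsv=cv2.cvtColor(t["image"],cv2.COLOR_RGB2HSV)
def box(x0,y0,x1,y1):
    m=np.zeros(P.shape[:2],bool);m[y0:y1,x0:x1]=1;return m
m=box(300,255,350,300)&(im.sum(-1)<150)
for c in comp(m,100): print("pad",c.sum(),rectz(t,c,4))
m=box(210,320,235,365)&(Z>34)&(Z<50)
for c in comp(m): print("blue handle",c.sum(),rectz(t,c,41))
m=box(405,270,440,310)&(im[...,0]<70)&(im[...,0]>im[...,2]+10)
for c in comp(m,50): print("done",c.sum(),obb(t,c,19)[0])
E
```

```text
pad 1040 ((568.486572265625, -70.20729064941406), (83.46502685546875, 75.05174255371094), 9.053657531738281)
blue handle 126 ((392.68792724609375, 164.48162841796875), (49.62460708618164, 14.434558868408203), 19.839214324951172)
done 255 [ 545.66000603 -304.77339326]
```

{"fn": "drive_tool", "kwargs": {"moves": [0,0,0,-3.4,0,0,0,0,0,-3.4,0,0,0,-1.5,-0.3,0,0,0,0,-3,-0.5,0,0,0,0,-3.5,-0.6,0,0,0,0,-3.5,-0.6,0,0,0,0,-3.5,-0.6,0,0,0,0,-3.5,-0.6,0,0,0,0,-3.5,-0.6,0,0,0,0,-3.5,-0.6,0,0,0,0,-3.5,-0.6,0,0,0,0,-3.5,-0.7,0,0,0,0,-3.5,-0.7,0,0,0,0,-3.5,-0.7,0,0,0,0,-3.5,-0.6,0,0,0,0,-3,-0.5,0,0,0,0,-1.4,-0.2,0,0,0,1,-0.5,-0.2,0,0,0,0,0,0,0,0,0,0,0,0,0,0,0]}}

```text
time: 19.87
tool_pos: [392.1, 159.6, 92.4]
tcp_rot: [4.1, 89.8, -155.8]
ft_force: [-0.7, -1.5, -0.8]
finger_gap: 50.2
```

{"fn": "drive_tool", "kwargs": {"moves": [1,0,0,0,0,0,2,0,0,0,0,0,1,0,0,0,0,0,0,0,0,0,0,0,0,0,0,0,0,0]}}

```text
time: 20.28
tool_pos: [392.5, 159.4, 53.2]
tcp_rot: [-2.0, 89.9, -162.1]
ft_force: [-0.9, -0.8, 0.2]
finger_gap: 50.2
```

```bash
python3 - <<'E'
from plan import *
show()
plan([(392,164.7,15,19.8)])
E
```

```text
t 20.28 p [392.5 159.4  53.2] toolx [-2.5e-03 -8.0e-04 -1.0e+00] jawyaw -70.06 gap 50.2 F [-0.9 -0.8  0.2] q [ 15. -11. 123.  -0.  68.  85.]
(392, 164.7, 15, 19.8) turn [0.14 0.15 0.01] shift cm [ 3.82 -0.51 -0.14] |d| 3.85
```

{"fn": "drive_tool", "kwargs": {"moves": [1,-0.5,-0.14,0.1,0.1,0,1.5,0,0,0,0,0,1,0,0,0,0,0,0.3,0,0,0,0,0,0,0,0,0,0,0,0,0,0,0,0,0,0,0,0,0,0,0]}}

```text
time: 20.87
tool_pos: [393.4, 165.7, 16.7]
tcp_rot: [177.8, 89.8, 17.7]
ft_force: [-0.1, 0.4, 0.0]
finger_gap: 50.1
```

{"fn": "drive_tool", "kwargs": {"moves": [0,0,0,0,0,0,0,0,0,0,0,0,0,0,0,0,0,0,0,0,0,0,0,0,0,0,0,0,0,0,0,0,0,0,0,0], "hand": 0.5, "grip_force": 60}}

```text
time: 21.37
tool_pos: [393.3, 165.6, 16.7]
tcp_rot: [176.2, 89.9, 16.1]
ft_force: [-1.9, -1.7, 7.2]
finger_gap: 13.0
```

{"fn": "drive_tool", "kwargs": {"moves": [-0.5,0,0,0,0,0,-1.5,0,0,0,0,0,-2,0,0,0,0,0,-2,0,0,0,0,0,-2,0,0,0,0,0,-1,0,0,0,0,0,0,0,0,0,0,0,0,0,0,0,0,0]}}

```text
time: 22.03
tool_pos: [392.9, 165.5, 106.0]
tcp_rot: [177.0, 89.9, 16.9]
ft_force: [-1.0, -0.4, -2.0]
finger_gap: 12.8
```

```bash
python3 - <<'E'
from plan import *
show()
c,s=np.cos(np.radians(9.1)),np.sin(np.radians(9.1))
# grip targets from pad centre (569.2,-70.1), dish 2 mm outwards
g=np.array([569.2,-70.1])-70*np.array([c,s]);b=g-50*np.array([c,s]);print(g,b)
plan([(*b,103,9.1),(*b,25,None),(*g,25,None),(*g,15,None)])
E
```

```text
t 22.03 p [392.9 165.5 106. ] toolx [ 2.4e-03  7.0e-04 -1.0e+00] jawyaw -70.09 gap 12.8 F [-1.  -0.4 -2. ] q [ 16. -15. 120.   0.  75.  86.]
[500.08103353 -81.17106471] [450.71034319 -89.07896807]
(np.float64(450.7103431898907), np.float64(-89.07896807053801), 103, 9.1) turn [ 1.081e+01 -1.500e-01  1.000e-02] shift cm [ 0.3  26.05 -1.68] |d| 26.11
(np.float64(450.7103431898907), np.float64(-89.07896807053801), 25, None) turn [0. 0. 0.] shift cm [7.8 0.  0. ] |d| 7.8
(np.float64(500.08103352743626), np.float64(-81.17106470781384), 25, None) turn [0. 0. 0.] shift cm [ 0.  0. -5.] |d| 5.0
(np.float64(500.08103352743626), np.float64(-81.17106470781384), 15, None) turn [0. 0. 0.] shift cm [1. 0. 0.] |d| 1.0
```

{"fn": "drive_tool", "kwargs": {"moves": [0,0,0,5.4,-0.1,0,0,0,0,5.4,0,0,0,1,-0.1,0,0,0,0,2.5,-0.2,0,0,0,0,3,-0.2,0,0,0,0,3,-0.2,0,0,0,0,3,-0.2,0,0,0,0,3,-0.2,0,0,0,0,3,-0.2,0,0,0,0,3,-0.2,0,0,0,0,2.5,-0.1,0,0,0,0,1.5,-0.1,0,0,0,0,0.5,0,0,0,0,1,0,0,0,0,0,2,0,0,0,0,0,2,0,0,0,0,0,1,0,0,0,0,0,0,0,0,0,0,0,0,0,0,0,0,0,0,0,0,0,0,0]}}

```text
time: 23.7
tool_pos: [451.1, -88.3, 46.7]
tcp_rot: [156.9, 90.0, -13.9]
ft_force: [0.6, 0.0, -0.4]
finger_gap: 12.3
```

```bash
python3 - <<'E'
from plan import *
show()
plan([(450.7,-89,27,9.1),(500.1,-81.2,27,None),(500.1,-81.2,17.3,None)])
E
```

```text
t 23.7 p [451.1 -88.3  46.7] toolx [ 6.e-04 -2.e-04 -1.e+00] jawyaw -80.83 gap 12.3 F [ 0.6  0.  -0.4] q [-17.  -4. 118.   0.  67.  63.]
(450.7, -89, 27, 9.1) turn [ 0.07 -0.03 -0.01] shift cm [1.97 0.07 0.05] |d| 1.97
(500.1, -81.2, 27, None) turn [0. 0. 0.] shift cm [ 0.    0.01 -5.  ] |d| 5.0
(500.1, -81.2, 17.3, None) turn [0. 0. 0.] shift cm [0.97 0.   0.  ] |d| 0.97
```

{"fn": "drive_tool", "kwargs": {"moves": [1,0.07,0.05,0,0,0,1,0,0,0,0,0,0,0,-1,0,0,0,0,0,-1.5,0,0,0,0,0,-1.5,0,0,0,0,0,-0.7,0,0,0,0,0,-0.3,0,0,0,0,0,0,0,0,0,0,0,0,0,0,0,0,0,0,0,0,0]}}

```text
time: 24.53
tool_pos: [498.8, -81.4, 25.7]
tcp_rot: [-18.5, 89.9, 170.7]
ft_force: [0.2, -0.5, -1.1]
finger_gap: 13.0
```

```bash
python3 - <<'E'
from plan import *
show()
plan([(500.1,-81.2,17,9.1)])
from bench import snapshot
d=snapshot("side");crop(d,270,240,400,340,5,"side6.png")
E
```

```text
t 24.53 p [498.8 -81.4  25.7] toolx [-1.e-03  2.e-04 -1.e+00] jawyaw -80.89 gap 13.0 F [ 0.2 -0.5 -1.1] q [-15.   5. 111.  -0.  64.  66.]
(500.1, -81.2, 17, 9.1) turn [0.01 0.06 0.02] shift cm [ 0.87  0.   -0.13] |d| 0.88
```

View pics/side6.png

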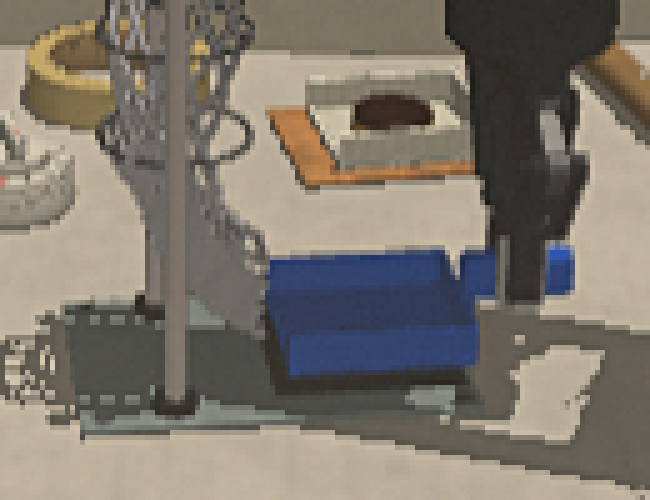

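Blue dish floats level just above the pad, low edge at the lip; lower and release.

{"fn": "drive_tool", "kwargs": {"moves": [0.4,0,0,0,0,0,0.3,0,0,0,0,0,0.2,0,0,0,0,0,0,0,0,0,0,0,0,0,0,0,0,0,0,0,0,0,0,0]}}

```text
time: 25.08
tool_pos: [499.6, -81.4, 16.9]
tcp_rot: [-1.2, 90.0, -172.0]
ft_force: [-0.4, -0.2, 0.0]
finger_gap: 13.0
```

{"fn": "drive_tool", "kwargs": {"moves": [0,0,0,0,0,0,0,0,0,0,0,0,0,0,0,0,0,0,0,0,0,0,0,0], "hand": 5}}

```text
time: 25.42
tool_pos: [499.7, -81.4, 17.1]
tcp_rot: [132.4, 90.0, -38.5]
ft_force: [0.5, -0.6, -0.3]
finger_gap: 49.9
```

{"fn": "drive_tool", "kwargs": {"moves": [-1,0,0,0,0,0,-2,0,0,0,0,0,-2,0,0,0,0,0,-2,0,0,0,0,0,-2,0,0,0,0,0,0,0,0,0,0,0,0,0,0,0,0,0,0,0,0,0,0,0]}}

```text
time: 26.08
tool_pos: [499.5, -81.4, 107.0]
tcp_rot: [78.6, 90.0, -92.3]
ft_force: [-0.3, -0.0, -0.7]
finger_gap: 50.0
```

```bash
python3 - <<'E'
from plan import *
show()
plan([(450,90,110,16),(575.7,226,105,16),(575.7,226,24,None)])
E
```

```text
t 26.08 p [499.5 -81.4 107. ] toolx [-0.e+00 -1.e-04 -1.e+00] jawyaw -80.89 gap 50.0 F [-0.3 -0.  -0.7] q [-15.  -2. 108.  -0.  74.  66.]
(450, 90, 110, 16) turn [-6.89  0.   -0.  ] shift cm [ -0.3  -17.84   0.04] |d| 17.84
(575.7, 226, 105, 16) turn [0. 0. 0.] shift cm [  0.5   -9.61 -15.83] |d| 18.53
(575.7, 226, 24, None) turn [0. 0. 0.] shift cm [8.1 0.  0. ] |d| 8.1
```

```bash
python3 - <<'E'
from plan import *
s,p,M=st()
jy=np.degrees(np.arctan2(M[1,1],M[0,1]));print("turn wx",-(16.3-jy))
T=M@R.from_rotvec([np.radians(-(16.3-jy)),0,0]).as_matrix()
print(T.round(3)); print(T.T@(np.array([575.7,226,107])-p)/10)
# dish check
from bench import snapshot
from meas import *
t=snapshot("top");pickle.dump(t,open("top7.pkl","wb"));crop(t,280,190,370,330,4,"top7.png")
E
```

```text
turn wx -97.18734948389967
[[-0.     0.96   0.281]
 [-0.     0.281 -0.96 ]
 [-1.    -0.     0.   ]]
[ 1.44616871e-03  1.59391942e+01 -2.73664744e+01]
```

View pics/top7.png

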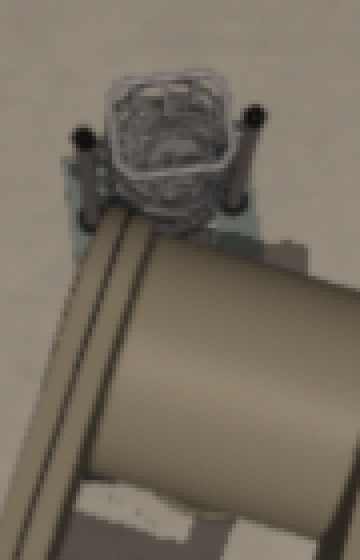

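{"fn": "drive_tool", "kwargs": {"moves": [0,0,0,-6.95,0,0,0,0,0,-6.95,0,0,0,0,0,-6.95,0,0,0,0,0,-6.95,0,0,0,0,0,-6.95,0,0,0,0,0,-6.95,0,0,0,0,0,-6.95,0,0,0,0,0,-6.95,0,0,0,0,0,-6.95,0,0,0,0,0,-6.95,0,0,0,0,0,-6.95,0,0,0,0,0,-6.95,0,0,0,0,0,-6.95,0,0,0,0,0,-6.8,0,0,0,0,0,0,0,0]}}

```text
time: 27.38
tool_pos: [498.6, -81.1, 105.6]
tcp_rot: [-122.1, 89.8, 164.5]
ft_force: [-0.1, -0.3, 0.0]
finger_gap: 50.1
```

{"fn": "drive_tool", "kwargs": {"moves": [0,0.8,-1.3,0,0,0,0,1.5,-2.6,0,0,0,0,1.5,-2.6,0,0,0,0,1.5,-2.6,0,0,0,0,1.5,-2.6,0,0,0,0,1.5,-2.6,0,0,0,0,1.5,-2.6,0,0,0,0,1.5,-2.6,0,0,0,0,1.5,-2.6,0,0,0,0,1.5,-2.6,0,0,0,0,1.1,-2,0,0,0,0,0.5,-0.7,0,0,0,0,0,0,0,0,0,0,0,0,0,0,0,0,0,0,0,0,0]}}

```text
time: 28.63
tool_pos: [575.1, 224.8, 106.4]
tcp_rot: [-72.5, 89.9, -146.4]
ft_force: [1.2, -0.4, 0.5]
finger_gap: 50.1
```

```bash
python3 - <<'E'
from plan import *
show()
plan([(575.8,226,70,16.3-90),(575.8,226,24,None)])
from bench import snapshot
from meas import *
t=snapshot("top");pickle.dump(t,open("top8.pkl","wb"));crop(t,180,170,380,330,4,"top8.png")
P=pts(t);Z=P[...,2];im=t["image"].astype(int)
m=np.zeros(Z.shape,bool);m[285:325,315:345]=1
m&=(Z>34)&(Z<50)
for c in comp(m): 
    q=rectz(t,c,41);print("handle",q)
E
```

```text
t 28.63 p [575.1 224.8 106.4] toolx [-1.3e-03 -9.0e-04 -1.0e+00] jawyaw 16.15 gap 50.1 F [ 1.2 -0.4  0.5] q [17. 15. 90. -0. 75.  0.]
(575.8, 226, 70, -73.7) turn [-0.15  0.03  0.09] shift cm [ 3.64  0.1  -0.09] |d| 3.64
(575.8, 226, 24, None) turn [0. 0. 0.] shift cm [4.6 0.  0. ] |d| 4.6
handle ((497.3016662597656, -80.98182678222656), (50.53624725341797, 13.640239715576172), 9.342674255371094)
```

View pics/top8.png

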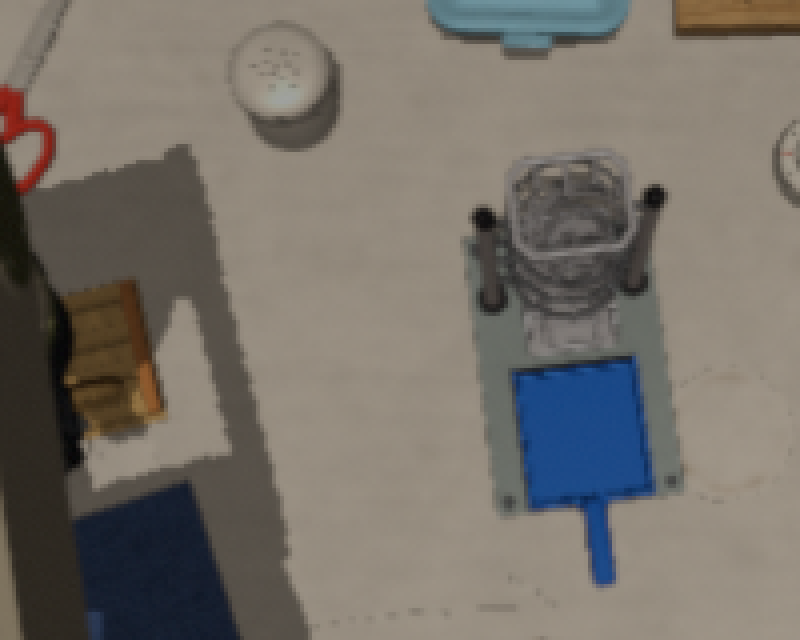

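{"fn": "drive_tool", "kwargs": {"moves": [1,0.1,-0.1,-0.1,0,0,2,0,0,0,0,0,2,0,0,0,0,0,1.5,0,0,0,0,0,1,0,0,0,0,0,0.5,0,0,0,0,0,0,0,0,0,0,0,0,0,0,0,0,0,0,0,0,0,0,0], "hand": 4}}

```text
time: 29.43
tool_pos: [577.3, 227.5, 28.4]
tcp_rot: [90.4, 89.9, 16.7]
ft_force: [-0.4, 0.7, 0.7]
finger_gap: 40.3
```

```bash
python3 - <<'E'
from plan import *
show()
plan([(575.8,226,24,16.3-90)])
from bench import snapshot
d=snapshot("side");crop(d,280,330,380,430,6,"side9.png")
E
```

```text
t 29.43 p [577.3 227.5  28.4] toolx [ 1.9e-03  6.0e-04 -1.0e+00] jawyaw 16.35 gap 40.3 F [-0.4  0.7  0.7] q [17. 21. 92. -0. 67.  0.]
(575.8, 226, 24, -73.7) turn [ 0.05 -0.   -0.12] shift cm [ 0.44 -0.18  0.11] |d| 0.48
```

View pics/side9.png

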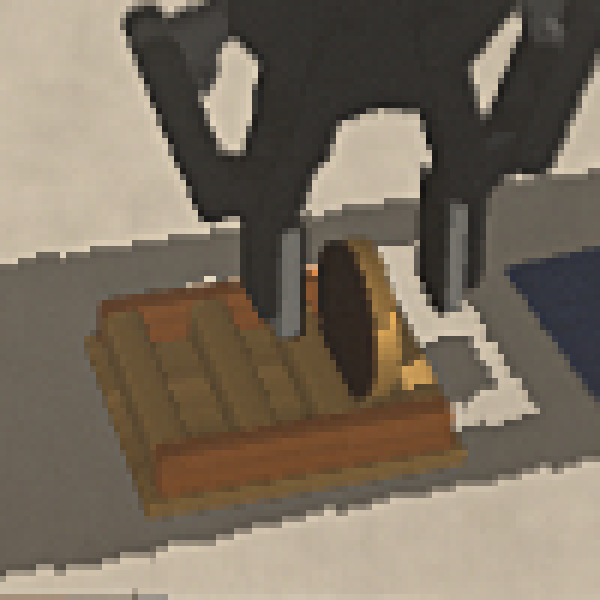

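```bash
python3 - <<'E'
from h import *
a=np.radians(106.4);ey=np.array([np.cos(a),np.sin(a)]);ex=np.array([ey[1],-ey[0]])
c=np.array([575.8,226])
for n,b in(("top",(180,230,235,290)),("side",(285,360,365,420))):
    d=pickle.load(open(n+"0.pkl","rb"));P=pts(d)[b[1]:b[3],b[0]:b[2]].reshape(-1,3)
    for lo,hi in((27,34),(34,44),(44,60)):
        q=P[(P[:,2]>lo)&(P[:,2]<hi)]
        w=(q[:,:2]-c);y=w@ey;x=w@ex
        print(n,lo,len(q),"y",y.min().round(1),y.max().round(1),y.mean().round(1),"x",x.min().round(1),x.max().round(1),"ztop",q[:,2].max().round(1))
E
```

```text
top 27 18 y -19.4 22.3 -2.6 x -5.0 8.5 ztop 33.6
top 34 31 y -19.1 22.8 -0.3 x -4.6 6.6 ztop 43.7
top 44 63 y -16.1 18.0 1.8 x -4.8 7.2 ztop 52.0
side 27 50 y -16.2 25.6 13.4 x -3.4 9.5 ztop 33.9
side 34 81 y -17.5 24.5 13.2 x -3.1 9.4 ztop 43.9
side 44 97 y -13.5 21.6 7.1 x -3.4 9.2 ztop 53.1
```

{"fn": "drive_tool", "kwargs": {"moves": [0.4,0,-0.15,0,0,0,0,0,0,0,0,0,0,0,0,0,0,0,0,0,0,0,0,0]}}

```text
time: 29.82
tool_pos: [575.8, 228.9, 23.1]
tcp_rot: [-40.4, 90.0, -114.1]
ft_force: [-0.2, -0.1, -0.2]
finger_gap: 40.0
```

{"fn": "drive_tool", "kwargs": {"moves": [0,0,0,0,0,0,0,0,0,0,0,0,0,0,0,0,0,0,0,0,0,0,0,0,0,0,0,0,0,0,0,0,0,0,0,0], "hand": 0.5, "grip_force": 25}}

```text
time: 30.32
tool_pos: [576.7, 229.0, 23.5]
tcp_rot: [90.4, 89.9, 16.8]
ft_force: [5.2, 1.2, -2.0]
finger_gap: 11.8
```

```bash
python3 - <<'E'
from plan import *
show()
E
```

```text
t 30.32 p [576.7 229.   23.5] toolx [ 1.8e-03  5.0e-04 -1.0e+00] jawyaw 16.36 gap 11.8 F [ 5.2  1.2 -2. ] q [17. 21. 92. -0. 67.  1.]
```

Gripped (11.8 mm). Lift clear, up to about z = 300.

{"fn": "drive_tool", "kwargs": {"moves": [-0.5,0,0,0,0,0,-1,0,0,0,0,0,-2,0,0,0,0,0,-2.5,0,0,0,0,0,-2.5,0,0,0,0,0,-2.5,0,0,0,0,0,-2.5,0,0,0,0,0,-2.5,0,0,0,0,0,-2.5,0,0,0,0,0,-2.5,0,0,0,0,0,-2.5,0,0,0,0,0,-2.5,0,0,0,0,0,-1.5,0,0,0,0,0,0,0,0,3.6,0,0,0,0,0,3.6,0,0,0,0,0,0,0,0,0,0,0,0,0,0,0,0,0,0,0,0]}}

```text
time: 31.82
tool_pos: [575.4, 228.7, 297.4]
tcp_rot: [-82.7, 89.9, -163.4]
ft_force: [0.2, 0.2, 0.0]
finger_gap: 11.7
```

```bash
python3 - <<'E'
from plan import *
show()
plan([(652.7,-56.6,300,9.1-90),(652.7,-56.6,251,None)])
from bench import snapshot
d=snapshot("side");crop(d,270,150,420,300,4,"side10.png");pickle.dump(d,open("side10.pkl","wb"))
d=snapshot("top");crop(d,180,170,380,330,4,"top10.png");pickle.dump(d,open("top10.pkl","wb"))
E
```

```text
t 31.82 p [575.4 228.7 297.4] toolx [-1.5e-03 -4.0e-04 -1.0e+00] jawyaw 9.28 gap 11.7 F [0.2 0.2 0. ] q [17. 10. 76.  0. 94.  8.]
(652.7, -56.6, 300, -80.9) turn [0.18 0.01 0.09] shift cm [-0.26  3.12 29.4 ] |d| 29.56
(652.7, -56.6, 251, None) turn [0. 0. 0.] shift cm [4.9 0.  0. ] |d| 4.9
```

View pics/side10.png

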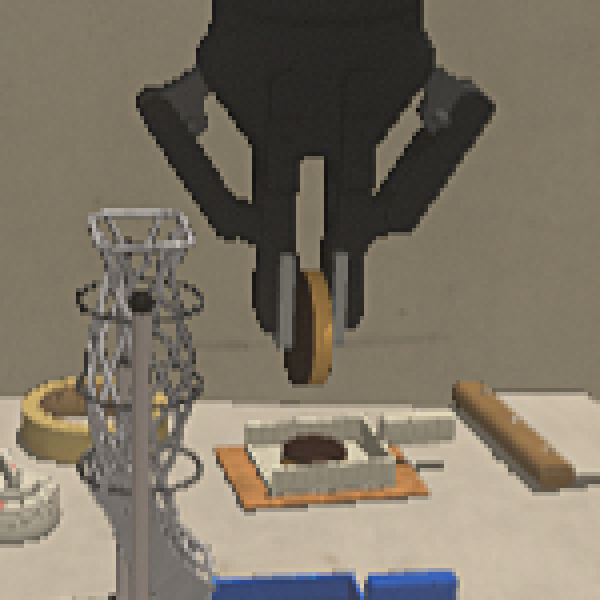

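View pics/top10.png

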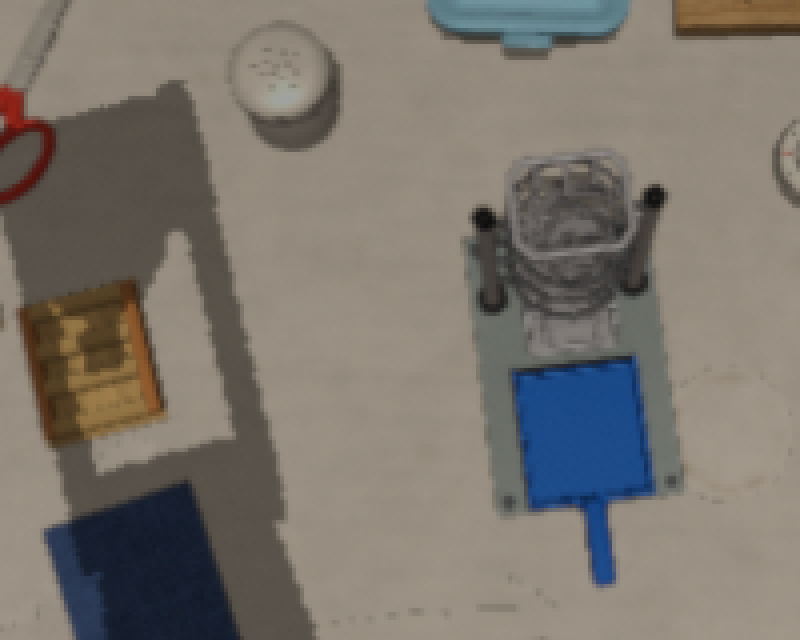

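```bash
python3 - <<'E'
from meas import *
t=pickle.load(open("top10.pkl","rb"));s=pickle.load(open("side10.pkl","rb"))
P=pts(t);Z=P[...,2]
m=np.zeros(Z.shape,bool);m[200:245,295:350]=1;m&=(Z>240)&(Z<258)
print("mouth top",m.sum(),rectz(t,m,248),P[m][:,:2].min(0),P[m][:,:2].max(0))
m=np.zeros(Z.shape,bool);m[205:250,295:350]=1;m&=(Z>224)&(Z<236)&(t["image"].sum(-1)<130)
for c in comp(m,5): print("post",obb(t,c,231)[0])
Q=pts(s);Z=Q[...,2]
m=np.zeros(Z.shape,bool);m[195:260,285:325]=1;m&=(Z>235)&(Z<262)
if m.sum(): print("mouth side",m.sum(),Q[m].min(0),Q[m].max(0))
# biscuit in side view: colour/depth below finger tips
tcp=np.array([575.4,228.7,297.4]);a=np.radians(99.28);ey=np.array([np.cos(a),np.sin(a)]);ex=np.array([ey[1],-ey[0]])
m=np.zeros(Z.shape,bool);m[210:250,338:356]=1;m&=(abs(Q[...,1]-228)<45)&(abs(Q[...,0]-575)<25)
q=Q[m]
for lo,hi in((270,280),(280,290),(290,297),(297,305),(305,325)):
    w=q[(q[:,2]>lo)&(q[:,2]<hi)]
    if len(w): print(lo,len(w),"y",((w[:,:2]-tcp[:2])@ey).min().round(1),((w[:,:2]-tcp[:2])@ey).max().round(1),"x",((w[:,:2]-tcp[:2])@ex).min().round(1),((w[:,:2]-tcp[:2])@ex).max().round(1))
print("zmin",q[:,2].min())
E
```

```text
mouth top 248 ((650.7628784179688, -56.66514205932617), (52.37812423706055, 62.214576721191406), 8.862992286682129) [622.92491248 -88.57720698] [679.58735043 -24.50043833]
post [659.78550252 -99.0132453 ]
post [645.90679506 -14.14886741]
mouth side 223 [623.11787003 -92.27450034 235.12843541] [678.3544578  -23.3473523  253.59116182]
280 21 y -10.2 15.0 x -5.1 6.4
290 41 y -8.1 20.2 x -5.5 6.3
297 67 y -1.4 24.9 x -11.6 12.8
305 250 y 4.9 22.5 x -11.6 14.3
zmin 283.50966184397544
```

```bash
python3 - <<'E'
from plan import *
show()
plan([(651.9,-58.2,298,9.1-90),(651.9,-58.2,252,None)])
E
```

```text
t 31.92 p [575.6 228.7 297.5] toolx [-1.1e-03 -3.0e-04 -1.0e+00] jawyaw 9.24 gap 11.6 F [ 0.5 -0.3 -0.7] q [17. 10. 76.  0. 94.  8.]
(651.9, -58.2, 298, -80.9) turn [0.14 0.01 0.07] shift cm [-0.05  3.   29.54] |d| 29.69
(651.9, -58.2, 252, None) turn [0. 0. 0.] shift cm [4.6 0.  0. ] |d| 4.6
```

{"fn": "drive_tool", "kwargs": {"moves": [0,0.1,0.8,0.1,0,0.1,0,0.15,1.6,0,0,0,0,0.25,2.5,0,0,0,0,0.25,2.5,0,0,0,0,0.25,2.5,0,0,0,0,0.25,2.5,0,0,0,0,0.25,2.5,0,0,0,0,0.25,2.5,0,0,0,0,0.25,2.5,0,0,0,0,0.25,2.5,0,0,0,0,0.25,2.5,0,0,0,0,0.25,2.3,0,0,0,0,0.15,1.4,0,0,0,0,0.1,0.8,0,0,0,0,0,0.15,0,0,0,0,0,0,0,0,0,0,0,0,0,0,0,0,0,0,0,0,0,0,0,0,0,0,0]}}

```text
time: 33.5
tool_pos: [652.0, -57.1, 298.3]
tcp_rot: [93.6, 89.9, 12.8]
ft_force: [0.1, -0.4, -0.5]
finger_gap: 11.7
```

```bash
python3 - <<'E'
from plan import *
show()
plan([(651.9,-58.2,270,9.1-90),(651.9,-58.2,252,None)])
from bench import snapshot
d=snapshot("side");crop(d,250,100,370,250,4,"side11.png");pickle.dump(d,open("side11.pkl","wb"))
E
```

```text
t 33.5 p [652.  -57.1 298.3] toolx [ 1.9e-03  4.0e-04 -1.0e+00] jawyaw 9.14 gap 11.7 F [ 0.1 -0.4 -0.5] q [-10.  15.  70.   0.  95. -19.]
(651.9, -58.2, 270, -80.9) turn [ 0.04 -0.01 -0.11] shift cm [ 2.83 -0.02  0.11] |d| 2.83
(651.9, -58.2, 252, None) turn [0. 0. 0.] shift cm [1.8 0.  0. ] |d| 1.8
```

View pics/side11.png

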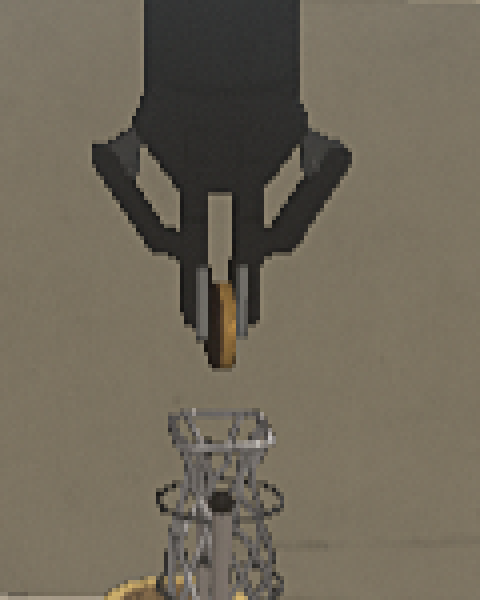

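{"fn": "drive_tool", "kwargs": {"moves": [0.8,0,0.1,0,0,0,1.2,0,0,0,0,0,1.2,0,0,0,0,0,0.8,0,0,0,0,0,0.4,0,0,0,0,0,0.2,0,0,0,0,0,0,0,0,0,0,0,0,0,0,0,0,0,0,0,0,0,0,0]}}

```text
time: 34.3
tool_pos: [652.6, -59.3, 252.9]
tcp_rot: [82.0, 89.8, 1.0]
ft_force: [-1.1, 1.0, -0.7]
finger_gap: 11.5
```

```bash
python3 - <<'E'
from plan import *
show()
from bench import snapshot
d=snapshot("side");crop(d,270,150,340,250,6,"side12.png")
E
```

```text
t 34.3 p [652.6 -59.3 252.9] toolx [ 2.9e-03  1.0e-04 -1.0e+00] jawyaw 9.06 gap 11.5 F [-1.1  1.  -0.7] q [-10.  15.  74.   0.  90. -19.]
```

View pics/side12.png

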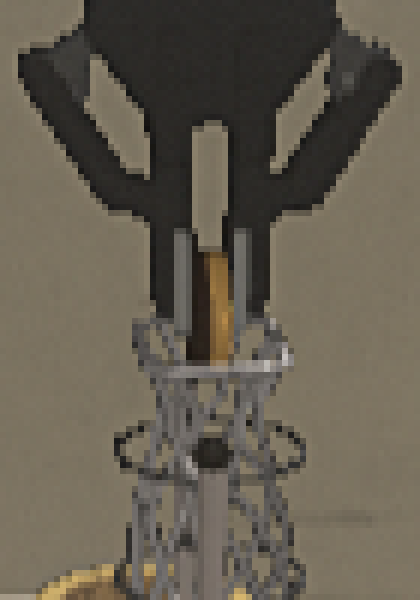

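{"fn": "drive_tool", "kwargs": {"moves": [0,0,-0.1,0,0,0,0,0,0,0,0,0]}}

```text
time: 34.52
tool_pos: [652.3, -58.1, 252.6]
tcp_rot: [86.6, 89.9, 5.7]
ft_force: [0.3, -0.1, -0.4]
finger_gap: 11.4
```

{"fn": "drive_tool", "kwargs": {"moves": [0,0,0,0,0,0,0,0,0,0,0,0,0,0,0,0,0,0,0,0,0,0,0,0,0,0,0,0,0,0,0,0,0,0,0,0,0,0,0,0,0,0,0,0,0,0,0,0], "hand": 5}}

```text
time: 35.18
tool_pos: [652.1, -58.3, 252.1]
tcp_rot: [90.4, 89.9, 9.4]
ft_force: [-0.5, -1.1, 0.4]
finger_gap: 49.8
```

{"fn": "drive_tool", "kwargs": {"moves": [-1,0,0,0,0,0,-2,0,0,0,0,0,-2,0,0,0,0,0,-2,0,0,0,0,0,-1,0,0,0,0,0,0,-1,-3,0,0,0,0,-1,-3,0,0,0,0,-1,-3,0,0,0,0,-1,-3,0,0,0,0,-1,-3,0,0,0,0,-1,-3,0,0,0,0,-1,-3,0,0,0,0,-1,-3,0,0,0,0,0,0,0,0,0,0,0,0,0,0,0,0,0,0,0,0,0,0,0,0,0,0,0]}}

```text
time: 36.6
tool_pos: [535.6, 165.3, 331.9]
tcp_rot: [77.8, 89.9, -3.2]
ft_force: [0.5, -0.4, 0.8]
finger_gap: 50.2
```

```bash
python3 - <<'E'
from plan import *
show()
from bench import snapshot
d=snapshot("side");crop(d,260,180,400,340,3.7,"side13.png");pickle.dump(d,open("side13.pkl","wb"))
d=snapshot("top");crop(d,280,190,450,330,4.5,"top13.png");pickle.dump(d,open("top13.pkl","wb"))
E
```

```text
t 36.6 p [535.6 165.3 331.9] toolx [ 1.7e-03 -1.0e-04 -1.0e+00] jawyaw 9.01 gap 50.2 F [ 0.5 -0.4  0.8] q [12.  0. 83. -0. 97.  3.]
```

View pics/side13.png

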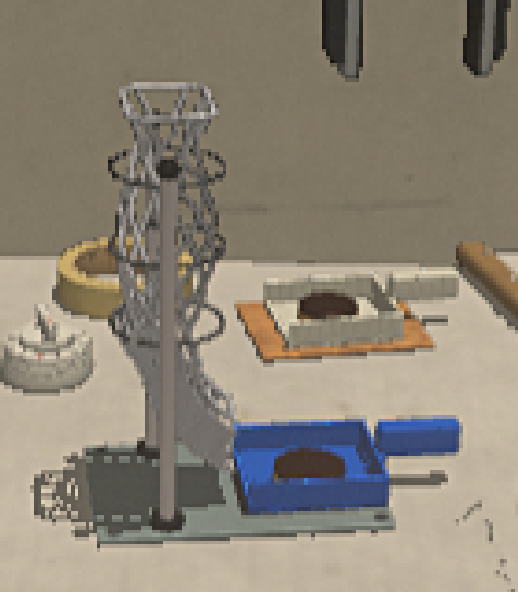

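View pics/top13.png

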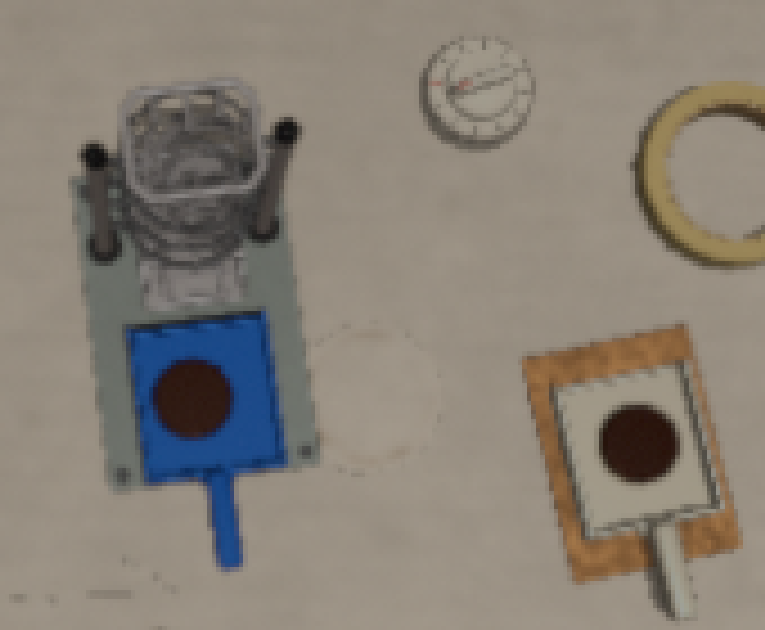

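Biscuit lies in the blue dish dark side up, and both dishes look right. One numeric check before handing in.

```bash
python3 - <<'E'
from meas import *
t=pickle.load(open("top13.pkl","rb"));P=pts(t);Z=P[...,2];im=t["image"].astype(int)
def box(x0,y0,x1,y1):
    m=np.zeros(Z.shape,bool);m[y0:y1,x0:x1]=1;return m
for n,b in(("blue",box(318,285,340,325)),("white",box(415,295,445,335))):
    for c in comp(b&(Z>33)&(Z<48),30):
        (x,y),sz,a=rectz(t,c,41);r=np.radians(a);print(n,"handle",x,y,sz,a,"centre",x+68*np.cos(r),y+68*np.sin(r))
for n,b in(("blue b",box(305,255,345,300)),("white b",box(405,270,445,310))):
    m=b&(im[...,0]<110)&(im[...,0]>im[...,2]+12)
    for c in comp(m,80): print(n,c.sum(),obb(t,c,19)[0],Z[c].min(),Z[c].max())
from bench import r
r.hand_in()
E
```

```text
blue handle 497.2998352050781 -81.04011535644531 (50.42110061645508, 13.960097312927246) 8.45476245880127 centre 564.5608286894479 -71.04217779434971
white handle 476.6929931640625 -316.8695068359375 (51.75394821166992, 15.175324440002441) 13.537301063537598 centre 542.8037991615707 -300.95217884535367
blue b 194 [563.95492267 -63.55847769] nan nan
white b 253 [ 545.49358183 -304.27724267] 0.7407052490500519 25.63471708557927
the job is handed in; nothing more can be done
```

The dishes are swapped and the biscuit from the rack went through the chute into the blue dish, dark side up. The job is handed in at about 37 s, with no verdict reported.

**Sequence:** I set the blue dish on the dark blue mat and carried the white dish with its finished biscuit to the cork mat. The blue dish then went onto the pad, low edge to the ramp. Last, I dropped the biscuit with its dark face away from the exit.

| Last check | Measured | Limit |
|---|---|---|
| White dish centre from cork mat centre | about 2–3 mm | 30 mm |
| Finished biscuit from white dish centre | about 4 mm, dark side up | 40 mm |
| Blue dish centre from pad centre | about 4–5 mm, handle away from the chute | 35 mm |
| Turned biscuit from blue dish centre | about 8 mm sideways, dark side up | 36 mm |

The highest wrist force reported at the end of a move was about 10 N. In the last pictures the timer and tape roll looked unmoved, and the shaker had in the last view that showed it, before the drop; I compared these only by eye.

**Unresolved readings:**
- Depth over the turned biscuit had gaps, and over the finished one it was noisy at the rim. Both biscuits lying flat was therefore judged from the two camera views.
- Two estimates of the white dish's y position differed by about 3 mm, well inside its limit.

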